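# Set up sash cramps and lay a pair of staves for a glue-up

### The arm

A 6-joint arm with a two-finger parallel gripper is mounted at the origin on the work surface. World frame = base frame: x ahead of the robot, y to its left, z up, the work surface at z = 0. Lengths are in m, angles in rad, forces in N, time in s.
With the tool pointing down it reaches from about 0.275 to 0.75 m from the base axis. Payload 10.2 kg.
Tool frame: the origin (TCP) lies midway between the tips of the shut fingers; the grasp point (between the pads) lies 19 mm behind it; y points along the fingers, z is the direction in which the jaws open and shut, and the axes are right-handed (so a half turn about y gives the same grasp; the last joint's range is limited). The gripper opens to 88 mm and grips with 3 to 60 N. Pads are 18 mm wide; open, the fingers measure 123 mm over their backs; the gripper's body (75 mm by 187 mm) begins 45 mm behind the grasp point.
Start: joints at [1.012, 0.313, 1.498, -0, 1.331, -0.223], TCP at [0.173, 0.496, 0.239] pointing down, gripper open.
Joint ranges: [-2.94, 2.94], [-0.97, 2.17], [0.19, 2.56], [-1.23, 4.37], [0.02, 3.11], [-2.88, 2.88]. Speed limits (rad/s): [2.39, 2.39, 3.01, 3.14, 3.14, 3.14].

### API

Orientations are given as a 3x3 rotation matrix whose columns are the frame's x, y, z axes.
In Python, from rig import ctrl gives the robot as it stands.
- The arm moves only by the tool play_rows, never from a script. Its argument "motion" is a list of rows, each an object of numbers: "fingers": the opening, from 0 (shut) to 1 (fully open); "dx", "dy", "dz": the shift along the tool's x, y, z in mm; "rx", "ry", "rz": the turn, a rotation vector about the tool's x, y, z in degrees. A call has 1 to 12 rows; each row shifts and turns the pose as measured when the row begins, along the tool's axes as they then stand; what a row does not reach is not made up. A row lasts 1/8 s, in which the tool goes at most 62.5 mm and 10.7 degrees, less where a joint would pass 70% of its speed; a pose out of reach is approached as far as the arm can. A call is refused whole if a number of a shift passes 62.5 or a number of a turn 10.7, either way. A call with a gripper value outside its range is refused whole. The fingers move at their own pace and stop on an object; "newtons" is the grip in N (left out, the last holds). Time passes only in rows, so rows that do not move let the fingers close. It gives the time, the measured TCP pose, the force and the opening at its end, in the units of the state.
- ctrl.get_obs(): the state, without advancing time (a new reading comes with each control period).
- ctrl.snapshot(name): name is "scene" or "side" or "wrist"; returns a dict with "frame" (384x512x3 uint8, red, green, blue), "depth" (384x512 float32, m along the optical axis (not along the pixel's ray), 0 where there is no reading), "fov_y" (degrees; the focal length in pixels is half the picture's height over the tangent of half this angle, whatever the lens; pixels are square), "cx", "cy" (the principal point, pixels), "world_from_camera" (4x4, takes a point from camera to world coordinates). Camera axes: x right, y down, z forward; pixel columns grow to the right and rows downward; lengths in m; the calibration is good to about 2 mm. The wrist camera is an equidistant fisheye: a pixel r from the principal point sees the ray r / f radians off the axis. A picture is of the moment at which its call begins.
- ctrl.job_done(): hands the job in, once; it reports no verdict.
The state is a dict: "time": time; "joints": joint angles; "qvel": joint speeds; "joint_efforts": joint torques, N m; "tcp_pos": TCP position; "tcp_rot": TCP orientation; "force": force on the tool from outside, world axes, zero at the start; "torque": the same for the moment, N m; "gripper_width": finger opening in m.
Only numpy, scipy, OpenCV 4.12 (cv2) and the standard library are available. Lean on these libraries where they do the work, as an engineer would, in place of code of your own. Each camera call takes 0.05 s, during which the arm holds its last target. There are 200 camera calls.

### The job

Set up the small glue-up: put every sash cramp on the bench into the plywood cradle, one per notch, bar down in the notch and head at the cradle's red-marked rail, the two outer notches first and the middle one only if there is a third cramp. The cramps are lopsided and their balance point is not marked, so try each with a small lift (under 5 cm), shift your grip until it hangs level, and only then raise it and carry it level. When all cramps are in, pick up the two staves together in one grasp and lay them, on edge and touching side by side, across the bars between the heads and the sliding jaws, roughly centred over the cradle; leave the glue, mallet and screw cup where they are.

Things in the scene. Friction and masses are not known exactly. Their poses are not given: they have to be found in the camera images.
- cramp_a: lopsided sash cramp, 0.57-0.95 kg (2 or 3 look-alikes; None if absent): slippery steel bar 16 wide (y), 18 high (z 12 to 30), x -165 to 170, on a red head and a red tail foot (x 152 to 170, 24 wide, z 0 to 32). Origin: below the bar's middle, level with the feet's undersides; x from head to tail, z up. Balance point: unmarked, on the bare bar between head and jaw. Held off it, the heavy end droops
- cramp_a_head (a point): centre of the top of the red head of cramp_a, at (-147, 0, 54) in the cramp's frame; head x -165 to -130, 30 wide, z 0 to 54; its pressure pad reaches to x=-113; a wooden knob (22 diameter) behind it to x=-201
- cramp_a_jaw (a joint): red sliding jaw of cramp_a: 0 to 0.060 m; the jaw's centre is at x = 35 mm + this value along the bar; jaw 35 long, 28 wide, z 16 to 54; stays put by friction (about 40 N) and need not be moved
- cramp_b: lopsided sash cramp, 0.57-0.95 kg (2 or 3 look-alikes; None if absent): slippery steel bar 16 wide (y), 18 high (z 12 to 30), x -165 to 170, on a red head and a red tail foot (x 152 to 170, 24 wide, z 0 to 32). Origin: below the bar's middle, level with the feet's undersides; x from head to tail, z up. Balance point: unmarked, on the bare bar between head and jaw. Held off it, the heavy end droops
- cramp_b_head (a point): centre of the top of the red head of cramp_b, at (-147, 0, 54) in the cramp's frame; head x -165 to -130, 30 wide, z 0 to 54; its pressure pad reaches to x=-113; a wooden knob (22 diameter) behind it to x=-201
- cramp_b_jaw (a joint): red sliding jaw of cramp_b: 0 to 0.060 m; the jaw's centre is at x = 35 mm + this value along the bar; jaw 35 long, 28 wide, z 16 to 54; stays put by friction (about 40 N) and need not be moved
- cramp_c: lopsided sash cramp, 0.57-0.95 kg (2 or 3 look-alikes; None if absent): slippery steel bar 16 wide (y), 18 high (z 12 to 30), x -165 to 170, on a red head and a red tail foot (x 152 to 170, 24 wide, z 0 to 32). Origin: below the bar's middle, level with the feet's undersides; x from head to tail, z up. Balance point: unmarked, on the bare bar between head and jaw. Held off it, the heavy end droops
- cramp_c_head (a point): centre of the top of the red head of cramp_c, at (-147, 0, 54) in the cramp's frame; head x -165 to -130, 30 wide, z 0 to 54; its pressure pad reaches to x=-113; a wooden knob (22 diameter) behind it to x=-201
- cramp_c_jaw (a joint): red sliding jaw of cramp_c: 0 to 0.060 m; the jaw's centre is at x = 35 mm + this value along the bar; jaw 35 long, 28 wide, z 16 to 54; stays put by friction (about 40 N) and need not be moved
- cradle: fixed plywood cradle, origin on the bench under its middle notch, z up. Two rails along y, 10 thick, 310 long, 30 high, at x=-108 (red marks on top; cramp heads go beyond it, on the -x side) and x=135 (tail feet beyond it). Notches at y=80, 0, -80: 26 clear between posts 10 wide, tops 46 high. Seated bars' tops: z=48. Side boards' inner faces at y=+-155, 30 high, 70 high for x -100 to 14
- notch_left (a point): where the origin of a cramp seated in the left notches lies: (0, 80, 18) in the cradle's frame, axes parallel to the cradle's; a seated cramp can still slide 12 to 20 mm along x
- notch_mid (a point): where the origin of a cramp seated in the middle notches lies: (0, 0, 18) in the cradle's frame, axes parallel to the cradle's; a seated cramp can still slide 12 to 20 mm along x
- notch_right (a point): where the origin of a cramp seated in the right notches lies: (0, -80, 18) in the cradle's frame, axes parallel to the cradle's; a seated cramp can still slide 12 to 20 mm along x
- stave_1: pale wooden stave, 250 long (x) x 22 wide (y) x 32 high (z), on edge beside its twin on a sheet of paper, about 0.11 kg; origin at the centre of its underside, x along its length, z up. Laid, it rests on the bar tops parallel to the cradle's y, its underside 48 above the bench
- stave_2: pale wooden stave, 250 long (x) x 22 wide (y) x 32 high (z), on edge beside its twin on a sheet of paper, about 0.11 kg; origin at the centre of its underside, x along its length, z up. Laid, it rests on the bar tops parallel to the cradle's y, its underside 48 above the bench
- glue: white glue bottle with orange cap, 56 diameter, 130 high; bystander; origin under its centre
- mallet: small dark-headed wooden mallet, about 240 long, lying on the bench; bystander
- screw_pot: steel cup for screws, 66 diameter, 70 high; bystander; origin under its centre

How it is judged:
By the outcome, as a careful person would: the job done as asked, in the order asked, and still so for the second after the job is handed in, with the robot touching nothing.
Of cramp_a, cramp_b, cramp_c only 2 to 3 are there at a start; the rules pass over those that are not, and their reading is None.
At some moment in a run one of stave_1, stave_2 may be knocked a few centimetres aside while the robot is not near it.
It also fails if it takes over 208 s, if anything falls off the work surface, if the arm or the gripper's body presses on something with over 40 N, if the wrist force passes 120 N, or if a joint passes its speed limit or range.

## Working session

There is one attempt and no reset: what is moved stays moved. The work goes in short steps, Python scripts to look and compute and a tool call to move; the robot and the scene stay as the last step left them, time stands still between calls to the robot, and variables do not carry over. Pictures are saved under pics/ and viewed, about 12 in all and at most 16, crops included, and the job is handed in when it is done.

Besides the shell and the picture viewer there is one more tool, called after ">>>" as a command line: name --argument value ..., lists and objects as JSON in quotes. play_rows: Moves the arm, as the interface text tells. Its arguments: {"type":"object","properties":{"motion":{"type":"array","items":{"type":"object","properties":{"fingers":{"type":"number"},"dx":{"type":"number"},"dy":{"type":"number"},"dz":{"type":"number"},"rx":{"type":"number"},"ry":{"type":"number"},"rz":{"type":"number"}}}},"newtons":{"type":"number"}},"required":["motion"]}

```bash
ls; mkdir -p pics
cat > h.py <<'E'
import numpy as np, cv2
from rig import ctrl
def snap(n,f=None,crop=None,sc=1):
    s=ctrl.snapshot(n)
    np.savez('last_%s.npz'%n,**s)
    if f:
        im=s['frame'][:,:,::-1]
        if crop: im=im[crop[1]:crop[3],crop[0]:crop[2]]
        cv2.imwrite('pics/'+f,cv2.resize(im,None,fx=sc,fy=sc,interpolation=cv2.INTER_CUBIC))
    return s
def cloud(s):
    h,w=s['depth'].shape; f=h/2/np.tan(np.radians(s['fov_y'])/2)
    v,u=np.mgrid[:h,:w]; d=s['depth']
    P=np.stack([(u-s['cx'])/f*d,(v-s['cy'])/f*d,d],-1)
    T=s['world_from_camera']; W=P@T[:3,:3].T+T[:3,3]; W[d==0]=np.nan
    return W
E
python3 - <<'E'
from h import *
a=snap('scene','s0.png',sc=1.5);b=snap('side','d0.png',sc=1.5)
for s in(a,b):print(s['fov_y'],s['world_from_camera'].round(3).tolist())
o=ctrl.get_obs();print(o)
E
```

```text
pics
45.520022014356506 [[-0.025, 0.604, -0.797, 1.616], [1.0, 0.018, -0.018, 0.002], [0.004, -0.797, -0.604, 0.853], [0.0, 0.0, 0.0, 1.0]]
48.29138119405017 [[-0.99, -0.115, 0.085, 0.452], [-0.142, 0.751, -0.644, 0.819], [0.011, -0.65, -0.76, 1.084], [0.0, 0.0, 0.0, 1.0]]
{'time': 0.1, 'joints': array([ 1.01160724e+00,  3.13345621e-01,  1.49832597e+00, -1.87303231e-05,
        1.33098724e+00, -2.23440138e-01]), 'qvel': array([ 1.42730035e-05, -2.78323537e-03, -1.46893526e-03, -1.07693641e-03,
       -3.62573848e-05,  4.73063652e-04]), 'joint_efforts': array([ 2.17799454e-03, -4.02814937e+01, -2.52645350e+01,  6.95289415e-02,
        3.42382968e-02, -9.95099163e-05]), 'tcp_pos': array([0.17289768, 0.49549269, 0.23825631]), 'tcp_rot': array([[ 9.44165221e-01, -5.50179449e-04,  3.29471901e-01],
       [-3.29472287e-01, -9.13429671e-04,  9.44164804e-01],
       [-2.18510661e-04, -9.99999431e-01, -1.04369741e-03]]), 'force': array([-0.72068318, -0.32716702,  0.74213632]), 'torque': array([-0.00924849, -0.01863222,  0.01440185]), 'gripper_width': 0.08822225898268553}
```

View pics/s0.png

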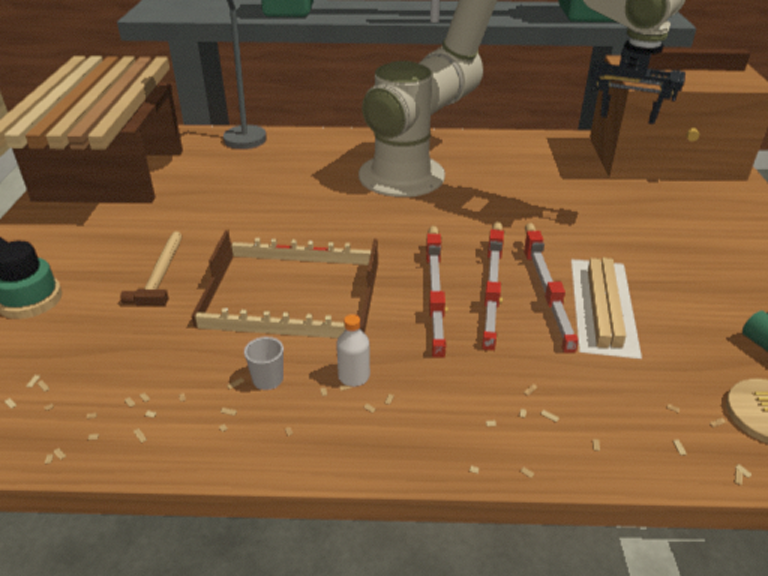

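View pics/d0.png

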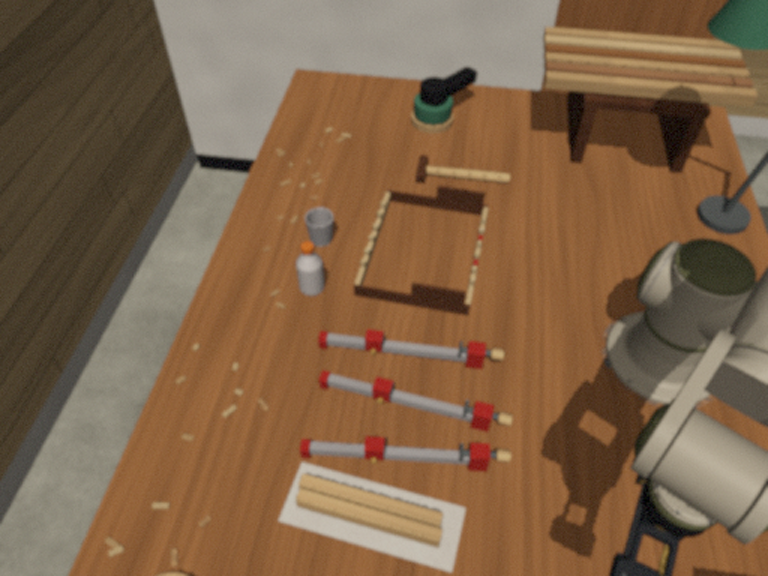

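The scene view shows three cramps to the left of the cradle (heads near x≈433–535, y≈240 px), and the staves on paper at (605,300). The glue and cup stand in front of the cradle, and the red-marked rail is on the robot's side. Next I'll measure these with depth.

```bash
cat > m.py <<'E'
from h import *
def comps(s,mask,minn=15):
    W=cloud(s); n,l,st,c=cv2.connectedComponentsWithStats(mask.astype(np.uint8))
    out=[]
    for i in range(1,n):
        P=W[l==i]; P=P[np.isfinite(P).all(1)]
        if len(P)>=minn: out.append(P)
    return out
E
python3 - <<'E'
from m import *
for n in('scene','side'):
    s=dict(np.load('last_%s.npz'%n)); f=s['frame'].astype(int); W=cloud(s)
    red=(f[...,0]>120)&(f[...,1]<70)&(f[...,2]<70)&(W[...,2]<.09)&(W[...,2]>.005)
    print(n)
    for P in comps(s,red):
        top=P[P[:,2]>np.percentile(P[:,2],95)-.006]
        print(len(P),'topmean',top.mean(0).round(4),'min',P.min(0).round(3),'max',P.max(0).round(3))
    inb=lambda x0,x1,y0,y1,z0,z1:(W[...,0]>x0)&(W[...,0]<x1)&(W[...,1]>y0)&(W[...,1]<y1)&(W[...,2]>z0)&(W[...,2]<z1)
    for nm,b in dict(cradle=(.2,.75,-.5,-.02,.022,.09),stave=(.2,.7,.3,.62,.022,.05)).items():
        m=inb(*b)
        for P in comps(s,m,40): 
            t=P[P[:,2]>np.percentile(P[:,2],90)-.008]; r=cv2.minAreaRect((t[:,:2]*1000).astype(np.float32))
            print(nm,len(P),np.round(r[0]),np.round(r[1]),round(r[2],1),'z',P[:,2].max().round(3),'min',P.min(0).round(3),'max',P.max(0).round(3))
E
```

```text
scene
56 topmean [0.3642 0.2072 0.0551] min [0.343 0.191 0.046] max [0.383 0.222 0.058]
59 topmean [0.3656 0.289  0.0547] min [0.344 0.274 0.051] max [0.381 0.303 0.059]
63 topmean [0.3848 0.0713 0.0553] min [0.362 0.057 0.031] max [0.403 0.085 0.059]
108 topmean [0.5537 0.1808 0.0546] min [0.536 0.168 0.024] max [0.571 0.196 0.059]
107 topmean [0.5492 0.3036 0.0545] min [0.53  0.291 0.03 ] max [0.57  0.317 0.058]
116 topmean [0.5899 0.072  0.0545] min [0.568 0.06  0.023] max [0.607 0.086 0.059]
46 topmean [0.6691 0.1658 0.033 ] min [0.66  0.154 0.006] max [0.678 0.177 0.036]
34 topmean [0.6724 0.3121 0.0325] min [0.665 0.302 0.021] max [0.681 0.323 0.035]
55 topmean [0.6924 0.0734 0.032 ] min [0.682 0.064 0.007] max [0.701 0.084 0.037]
cradle 183 [ 449. -481.] [242.  38.] 0.0 z 0.031 min [ 0.328 -0.5    0.022] max [ 0.57  -0.462  0.031]
cradle 1645 [ 458. -214.] [327. 119.] 85.7 z 0.075 min [ 0.375 -0.39   0.022] max [ 0.652 -0.048  0.075]
cradle 274 [ 739. -226.] [20. 53.] 0.2 z 0.074 min [ 0.729 -0.253  0.023] max [ 0.75  -0.199  0.074]
stave 919 [541. 407.] [ 50. 260.] 82.2 z 0.0
[... 1079 characters left out ...]
-0.485  0.032]
cradle 71 [ 394. -494.] [123.  11.] 0.2 z 0.033 min [ 0.333 -0.499  0.022] max [ 0.456 -0.488  0.033]
cradle 1559 [ 458. -214.] [333. 114.] 85.7 z 0.077 min [ 0.377 -0.393  0.022] max [ 0.653 -0.045  0.077]
cradle 107 [ 739. -227.] [18. 56.] 0.2 z 0.078 min [ 0.73  -0.258  0.022] max [ 0.75  -0.198  0.078]
cradle 182 [733. -65.] [45. 17.] 49.2 z 0.09 min [ 0.721 -0.088  0.022] max [ 0.75  -0.048  0.09 ]
stave 536 [546. 310.] [267.  25.] 1.7 z 0.05 min [0.404 0.3   0.022] max [0.68  0.326 0.05 ]
stave 69 [363. 303.] [ 4. 34.] 89.7 z 0.05 min [0.345 0.3   0.022] max [0.38  0.305 0.05 ]
stave 2013 [540. 406.] [ 50. 255.] 82.3 z 0.04 min [0.415 0.367 0.022] max [0.665 0.448 0.04 ]
```

```bash
cat > fitc.py <<'E'
from m import *
from scipy.optimize import least_squares
# boxes x0,x1,y0,y1,z0,z1 in cradle frame
B=[(-113,-103,-155,155,0,30),(130,140,-155,155,0,30)]
for x in(-108,135):
    for y in(80,0,-80):
        for s in(-18,18): B.append((x-5,x+5,y+s-5,y+s+5,0,46))
for s in(1,-1):
    y=sorted((s*155,s*165)); B+= [(-113,140,*y,0,30),(-100,14,*y,0,70)]
B=np.array(B)/1000; lo=B[:,0::2]; hi=B[:,1::2]
P=[]
for n in('scene','side'):
    W=cloud(dict(np.load('last_%s.npz'%n))).reshape(-1,3); W=W[np.isfinite(W).all(1)]
    W=W[(W[:,2]>.015)&(W[:,2]<.085)&(W[:,0]>.36)&(W[:,0]<.66)&(W[:,1]>-.41)&(W[:,1]<-.03)]; P.append(W)
def res(p,P):
    c,s=np.cos(p[2]),np.sin(p[2]); Q=P-[p[0],p[1],p[3]]
    Q=np.stack([c*Q[:,0]+s*Q[:,1],-s*Q[:,0]+c*Q[:,1],Q[:,2]],1)[:,None]
    d=np.maximum(lo-Q,Q-hi); e=np.linalg.norm(np.maximum(d,0),axis=2)+np.abs(np.minimum(d.max(2),0))
    return e.min(1)
for nm,p in(('scene',P[0]),('side',P[1]),('both',np.vstack(P))):
    best=min((least_squares(res,[.5,-.215+dy,a,0],args=(p,),loss='soft_l1',f_scale=.003,x_scale=[.01,.01,.05,.003]) for dy in(-.008,0,.008) for a in(-.075,.0)),key=lambda r:r.cost)
    print(nm,best.x.round(4),np.degrees(best.x[2]).round(2),np.median(res(best.x,p)).round(4),len(p))
if __name__=='__main__':
    for n in('scene','side'):
        s=dict(np.load('last_%s.npz'%n));W=cloud(s);m=(W[...,2]>.05)&(W[...,2]<.2)&(W[...,0]>.6)&(W[...,1]>-.35)&(W[...,1]<.05)
        for Q in comps(s,m,30):print(n,Q.min(0).round(3),Q.max(0).round(3))
E
python3 fitc.py
```

```text
scene [ 0.501  -0.2178 -0.0742  0.0011] -4.25 0.0011 2063
side [ 0.5012 -0.22   -0.0748  0.0037] -4.29 0.0013 1770
both [ 0.501  -0.2192 -0.0744  0.0023] -4.26 0.0014 3833
scene [ 0.734 -0.104  0.05 ] [ 0.779 -0.05   0.134]
scene [ 0.729 -0.258  0.05 ] [ 0.796 -0.194  0.074]
side [ 0.73 -0.26  0.05] [ 0.794 -0.19   0.078]
side [ 0.721 -0.09   0.051] [ 0.776 -0.047  0.135]
```

```bash
cat > go.py <<'E'
import sys
from h import *
def go(x,y,z,yaw):
    o=ctrl.get_obs(); R=o['tcp_rot']; p=o['tcp_pos']
    cur=np.degrees(np.arctan2(R[1,0],R[0,0])); t=np.radians(yaw)
    Rt=np.array([[np.cos(t),0,-np.sin(t)],[np.sin(t),0,np.cos(t)],[0,-1,0]])
    rv=cv2.Rodrigues(R.T@Rt)[0].ravel()
    d=1000*Rt.T@(np.array([x,y,z])-p)
    print('t%.2f tcp'%o['time'],p.round(4),'yaw %.2f'%cur,'w %.4f'%o['gripper_width'],'F',o['force'].round(2),'T',o['torque'].round(3))
    print(' turn(deg)',np.degrees(rv).round(2),' then shift dx dy dz',d.round(1))
if __name__=='__main__': go(*map(float,sys.argv[1:]))
E
python3 go.py .486 .073 .12 .3
```

```text
t0.10 tcp [0.1729 0.4955 0.2383] yaw -19.24 w 0.0882 F [-0.72 -0.33  0.74] T [-0.009 -0.019  0.014]
 turn(deg) [  0.06 -19.54  -0.02]  then shift dx dy dz [ 310.9  118.3 -424.1]
```

>>> play_rows --motion '[{"ry": -9.8},{"ry": -9.7},{"dx": 39,"dz": -53},{"dx": 39,"dz": -53},{"dx": 39,"dz": -53},{"dx": 39,"dz": -53},{"dx": 39,"dz": -53},{"dx": 39,"dz": -53},{"dx": 39,"dz": -53},{"dx": 39,"dz": -53},{"fingers": 0.5,"dy": 50},{"fingers": 0.5,"dy": 50}]' --newtons 60

```text
$.motion[0]: bad value
```

```bash
python3 go.py .486 .073 .005 .3
python3 - <<'E'
from h import *
s=snap('wrist','w1.png',sc=1.5); print(s['fov_y'],s['cx'],s['cy'],s['world_from_camera'].round(3).tolist())
E
```

```text
t0.10 tcp [0.1729 0.4955 0.2383] yaw -19.24 w 0.0882 F [-0.72 -0.33  0.74] T [-0.009 -0.019  0.014]
 turn(deg) [  0.06 -19.54  -0.02]  then shift dx dy dz [ 310.9  233.3 -424.1]
65.70646984690485 254.39484696390917 194.92396525480723 [[0.329, 0.905, 0.271, 0.103], [0.944, -0.315, -0.096, 0.52], [-0.001, 0.288, -0.958, 0.384], [0.0, 0.0, 0.0, 1.0]]
```

View pics/w1.png

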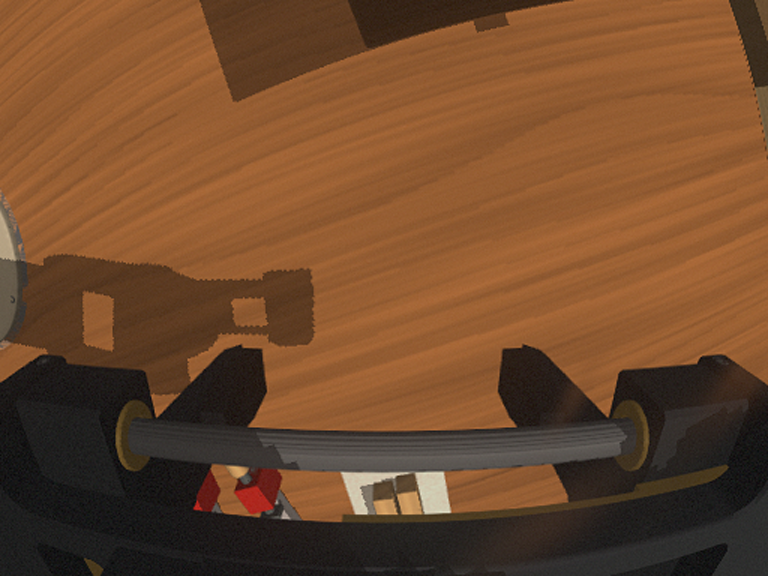

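The wrist picture was taken before any motion: bench, finger tips at about (240,350) and (520,350), and cramp heads at the lower edge (250,480). The call was refused, so I'll give every key in each row.

>>> play_rows --motion '[{"fingers": 1,"dx": 0,"dy": 0,"dz": 0,"rx": 0,"ry": -9.8,"rz": 0},{"fingers": 1,"dx": 0,"dy": 0,"dz": 0,"rx": 0,"ry": -9.7,"rz": 0},{"fingers": 1,"dx": 39,"dy": 0,"dz": -53,"rx": 0,"ry": 0,"rz": 0},{"fingers": 1,"dx": 39,"dy": 0,"dz": -53,"rx": 0,"ry": 0,"rz": 0},{"fingers": 1,"dx": 39,"dy": 0,"dz": -53,"rx": 0,"ry": 0,"rz": 0},{"fingers": 1,"dx": 39,"dy": 0,"dz": -53,"rx": 0,"ry": 0,"rz": 0},{"fingers": 1,"dx": 39,"dy": 0,"dz": -53,"rx": 0,"ry": 0,"rz": 0},{"fingers": 1,"dx": 39,"dy": 0,"dz": -53,"rx": 0,"ry": 0,"rz": 0},{"fingers": 1,"dx": 39,"dy": 0,"dz": -53,"rx": 0,"ry": 0,"rz": 0},{"fingers": 1,"dx": 39,"dy": 0,"dz": -53,"rx": 0,"ry": 0,"rz": 0},{"fingers": 0.5,"dx": 0,"dy": 50,"dz": 0,"rx": 0,"ry": 0,"rz": 0},{"fingers": 0.5,"dx": 0,"dy": 50,"dz": 0,"rx": 0,"ry": 0,"rz": 0}]' --newtons 60

```text
time: 1.65
tcp_pos: [0.4804, 0.0916, 0.1371]
tcp_rot: [[1.0, 0.006, -0.017], [0.017, -0.002, 1.0], [0.006, -1.0, -0.002]]
force: [0.7, 0.5, -0.1]
gripper_width: 0.0701
```

```bash
python3 go.py .486 .073 .005 .3
python3 - <<'E'
from h import *
s=snap('wrist','w2.png',sc=1.5)
E
```

```text
t1.65 tcp [0.4804 0.0916 0.1371] yaw 0.98 w 0.0701 F [ 0.66  0.48 -0.09] T [-0.007 -0.011 -0.044]
 turn(deg) [0.14 0.68 0.35]  then shift dx dy dz [  5.6 132.1 -18.7]
```

View pics/w2.png

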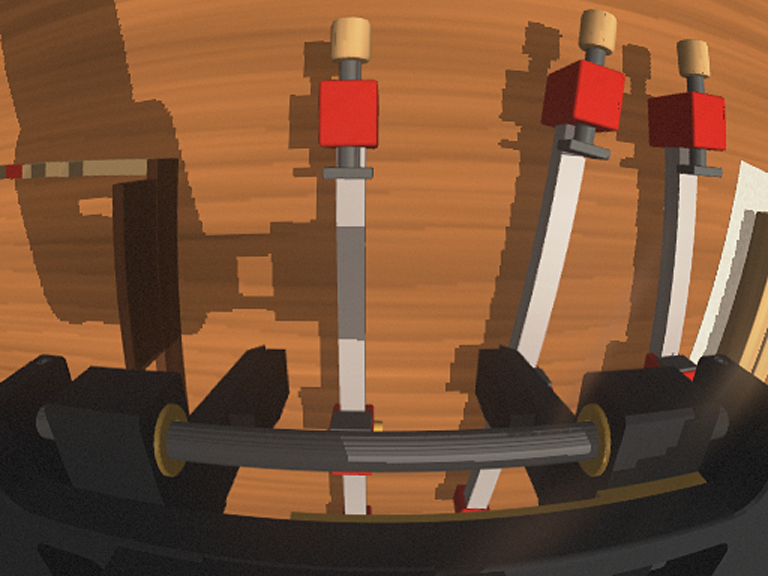

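The wrist view shows cramp 1's bar between the fingers (bar at px x≈350, finger midline ≈382, matching the computed −19 mm). I'll descend and grip.

>>> play_rows --motion '[{"fingers": 0.5,"dx": 3,"dy": 0,"dz": -19,"rx": 0,"ry": 0.7,"rz": 0.3},{"fingers": 0.5,"dx": 3,"dy": 40,"dz": 0,"rx": 0,"ry": 0,"rz": 0},{"fingers": 0.5,"dx": 0,"dy": 40,"dz": 0,"rx": 0,"ry": 0,"rz": 0},{"fingers": 0.5,"dx": 0,"dy": 35,"dz": 0,"rx": 0,"ry": 0,"rz": 0},{"fingers": 0.5,"dx": 0,"dy": 10,"dz": 0,"rx": 0,"ry": 0,"rz": 0},{"fingers": 0.5,"dx": 0,"dy": 4,"dz": 0,"rx": 0,"ry": 0,"rz": 0}]' --newtons 60

```text
time: 2.45
tcp_pos: [0.4846, 0.0723, 0.0029]
tcp_rot: [[1.0, -0.007, -0.006], [0.006, -0.002, 1.0], [-0.007, -1.0, -0.002]]
force: [-0.1, 0.6, 0.0]
gripper_width: 0.0443
```

```bash
python3 go.py .486 .073 .005 .3
```

```text
t2.45 tcp [0.4846 0.0723 0.0029] yaw 0.32 w 0.0443 F [-0.1   0.61  0.01] T [-0.001 -0.033  0.026]
 turn(deg) [ 0.12  0.02 -0.43]  then shift dx dy dz [ 1.4 -2.1  0.7]
```

>>> play_rows --motion '[{"fingers": 0,"dx": 0,"dy": -2,"dz": 0,"rx": 0,"ry": 0,"rz": -0.4},{"fingers": 0,"dx": 0,"dy": 0,"dz": 0,"rx": 0,"ry": 0,"rz": 0},{"fingers": 0,"dx": 0,"dy": 0,"dz": 0,"rx": 0,"ry": 0,"rz": 0},{"fingers": 0,"dx": 0,"dy": 0,"dz": 0,"rx": 0,"ry": 0,"rz": 0},{"fingers": 0,"dx": 0,"dy": -8,"dz": 0,"rx": 0,"ry": 0,"rz": 0},{"fingers": 0,"dx": 0,"dy": -12,"dz": 0,"rx": 0,"ry": 0,"rz": 0},{"fingers": 0,"dx": 0,"dy": 0,"dz": 0,"rx": 0,"ry": 0,"rz": 0},{"fingers": 0,"dx": 0,"dy": 0,"dz": 0,"rx": 0,"ry": 0,"rz": 0}]' --newtons 60

```text
time: 3.45
tcp_pos: [0.4853, 0.0725, 0.0288]
tcp_rot: [[1.0, 0.003, -0.006], [0.006, -0.002, 1.0], [0.003, -1.0, -0.002]]
force: [0.6, 1.5, -6.6]
gripper_width: 0.0157
```

```bash
cat > tilt.py <<'E'
import sys
from m import *
# red-part tops of the cramp in y-band [y0,y1], both fixed cameras
def tilt(y0,y1,x0=.28,x1=.74):
    for n in('scene','side'):
        s=snap(n); f=s['frame'].astype(int); W=cloud(s)
        red=(f[...,0]>110)&(f[...,1]<70)&(f[...,2]<70)&(W[...,1]>y0)&(W[...,1]<y1)&(W[...,2]>.004)&(W[...,0]>x0)&(W[...,0]<x1)
        for P in sorted(comps(s,red,12),key=lambda P:P[:,0].mean()):
            top=P[P[:,2]>np.percentile(P[:,2],95)-.006]
            print(n,len(P),'top',top.mean(0).round(4))
if __name__=='__main__':
    o=ctrl.get_obs(); print('t%.2f'%o['time'],o['tcp_pos'].round(4),'w %.4f'%o['gripper_width'],'F',o['force'].round(2),'T',o['torque'].round(3))
    tilt(*map(float,sys.argv[1:]))
E
python3 tilt.py .03 .12
```

```text
t3.45 [0.4853 0.0725 0.0288] w 0.0157 F [ 0.64  1.51 -6.61] T [ 0.043 -0.27   0.044]
scene 131 top [0.5874 0.0726 0.0763]
scene 92 top [0.692  0.0735 0.0553]
side 209 top [0.3812 0.0735 0.0763]
side 151 top [0.5838 0.0752 0.0783]
side 58 top [0.6898 0.0742 0.0565]
```

The lift shows the head about 2 mm lower than the tail. F is 6.6 N and Ty −0.27 Nm, which puts the balance about 40 mm toward the head. I'll set it down and shift.

>>> play_rows --motion '[{"fingers": 0,"dx": 0,"dy": 12,"dz": 0,"rx": 0,"ry": 0,"rz": 0},{"fingers": 0,"dx": 0,"dy": 9,"dz": 0,"rx": 0,"ry": 0,"rz": 0},{"fingers": 0.45,"dx": 0,"dy": 2,"dz": 0,"rx": 0,"ry": 0,"rz": 0},{"fingers": 0.45,"dx": 0,"dy": 0,"dz": 0,"rx": 0,"ry": 0,"rz": 0},{"fingers": 0.45,"dx": -20,"dy": 0,"dz": 0,"rx": 0,"ry": 0,"rz": 0},{"fingers": 0.45,"dx": -20,"dy": 0,"dz": 0,"rx": 0,"ry": 0,"rz": 0},{"fingers": 0,"dx": 0,"dy": 0,"dz": 0,"rx": 0,"ry": 0,"rz": 0},{"fingers": 0,"dx": 0,"dy": 0,"dz": 0,"rx": 0,"ry": 0,"rz": 0},{"fingers": 0,"dx": 0,"dy": 0,"dz": 0,"rx": 0,"ry": 0,"rz": 0},{"fingers": 0,"dx": 0,"dy": -8,"dz": 0,"rx": 0,"ry": 0,"rz": 0},{"fingers": 0,"dx": 0,"dy": -12,"dz": 0,"rx": 0,"ry": 0,"rz": 0},{"fingers": 0,"dx": 0,"dy": 0,"dz": 0,"rx": 0,"ry": 0,"rz": 0}]' --newtons 60

```text
time: 5.05
tcp_pos: [0.4471, 0.072, 0.0252]
tcp_rot: [[1.0, 0.005, -0.006], [0.006, -0.002, 1.0], [0.005, -1.0, -0.003]]
force: [-0.8, 0.3, -7.1]
gripper_width: 0.0151
```

```bash
python3 tilt.py .03 .12
```

```text
t5.05 [0.4471 0.072  0.0252] w 0.0151 F [-0.83  0.27 -7.1 ] T [ 0.011 -0.025 -0.02 ]
scene 128 top [0.5878 0.072  0.0749]
scene 60 top [0.6905 0.073  0.0526]
side 212 top [0.3809 0.0735 0.0768]
side 151 top [0.5836 0.0744 0.0765]
side 58 top [0.6896 0.0745 0.0537]
```

Balanced now (Ty −0.025, about 3 mm, tilt under 0.3°). I'll raise it and carry it level to the right notch.

>>> play_rows --motion '[{"fingers": 0,"dx": 0,"dy": -15,"dz": 0,"rx": 0,"ry": 0,"rz": -0.2},{"fingers": 0,"dx": 0,"dy": -35,"dz": 0,"rx": 0,"ry": 0,"rz": 0},{"fingers": 0,"dx": 0,"dy": -35,"dz": 0,"rx": 0,"ry": 0,"rz": 0},{"fingers": 0,"dx": 0,"dy": -18,"dz": 0,"rx": 0,"ry": 2.3,"rz": 0},{"fingers": 0,"dx": 0,"dy": 0,"dz": -20,"rx": 0,"ry": 2.3,"rz": 0},{"fingers": 0,"dx": 0,"dy": 0,"dz": -40,"rx": 0,"ry": 0,"rz": 0},{"fingers": 0,"dx": 0,"dy": 0,"dz": -45,"rx": 0,"ry": 0,"rz": 0},{"fingers": 0,"dx": 0,"dy": 0,"dz": -45,"rx": 0,"ry": 0,"rz": 0},{"fingers": 0,"dx": 0,"dy": 0,"dz": -45,"rx": 0,"ry": 0,"rz": 0},{"fingers": 0,"dx": 0,"dy": 0,"dz": -45,"rx": 0,"ry": 0,"rz": 0},{"fingers": 0,"dx": 0,"dy": 0,"dz": -40,"rx": 0,"ry": 0,"rz": 0},{"fingers": 0,"dx": 0,"dy": 0,"dz": -25,"rx": 0,"ry": 0,"rz": 0}]' --newtons 60

```text
time: 6.65
tcp_pos: [0.4209, -0.2394, 0.1398]
tcp_rot: [[0.997, 0.012, 0.073], [-0.073, -0.004, 0.997], [0.012, -1.0, -0.003]]
force: [0.1, 0.4, -6.5]
gripper_width: 0.0155
```

```bash
python3 go.py .4132 -.2929 .12 -4.26
```

```text
t6.65 tcp [ 0.4209 -0.2394  0.1398] yaw -4.20 w 0.0155 F [ 0.06  0.38 -6.48] T [ 0.088 -0.002  0.01 ]
 turn(deg) [0.18 0.06 0.68]  then shift dx dy dz [ -3.7  19.8 -54. ]
```

>>> play_rows --motion '[{"fingers": 0,"dx": 0,"dy": 0,"dz": -25,"rx": 0,"ry": 0,"rz": 0.4},{"fingers": 0,"dx": -2,"dy": 0,"dz": -24,"rx": 0,"ry": 0,"rz": 0.3},{"fingers": 0,"dx": -2,"dy": 20,"dz": -5,"rx": 0.2,"ry": 0,"rz": 0},{"fingers": 0,"dx": 0,"dy": 0,"dz": 0,"rx": 0,"ry": 0,"rz": 0},{"fingers": 0,"dx": 0,"dy": 0,"dz": 0,"rx": 0,"ry": 0,"rz": 0}]' --newtons 60

```text
time: 7.28
tcp_pos: [0.4117, -0.2959, 0.1231]
tcp_rot: [[0.997, 0.001, 0.076], [-0.076, -0.001, 0.997], [0.001, -1.0, -0.001]]
force: [0.3, -0.4, -6.6]
gripper_width: 0.015
```

```bash
python3 go.py .4132 -.2929 .12 -4.26
cat > incr.py <<'E'
import sys
from m import *
# red tops expressed in cradle frame, per camera with its own cradle fit
F={'scene':(.501,-.2178,-.0743),'side':(.5012,-.220,-.0743)}
def run(zmin,y0,y1):
    for n in('scene','side'):
        s=snap(n,n[0:2]+'_last.png',sc=1.5); f=s['frame'].astype(int); W=cloud(s); a=F[n]
        c,si=np.cos(a[2]),np.sin(a[2])
        red=(f[...,0]>110)&(f[...,1]<70)&(f[...,2]<70)&(W[...,2]>zmin)
        for P in comps(s,red,12):
            t=P[P[:,2]>np.percentile(P[:,2],95)-.006].mean(0); q=t[:2]-a[:2]
            u=np.array([c*q[0]+si*q[1],-si*q[0]+c*q[1],t[2]])
            if abs(u[0])<.25 and y0<u[1]<y1: print(n,len(P),(u*1000).round(1))
run(*map(float,sys.argv[1:]))
E
python3 incr.py .08 -.2 .2
```

```text
t7.28 tcp [ 0.4117 -0.2959  0.1231] yaw -4.36 w 0.0150 F [ 0.35 -0.38 -6.56] T [ 0.016  0.06  -0.032]
 turn(deg) [ 0.05 -0.1   0.04]  then shift dx dy dz [1.3 3.1 3.1]
scene 17 [-59.8 -38.3 198.2]
scene 165 [ 58.5 -84.1 172. ]
scene 101 [160.5 -84.2 148.7]
side 46 [159.9 -81.  151.1]
side 121 [ 53.8 -80.6 174. ]
side 165 [-148.1  -77.1  174.6]
```

>>> play_rows --motion '[{"fingers": 0,"dx": 1,"dy": 15,"dz": 2,"rx": 0,"ry": 0,"rz": 0},{"fingers": 0,"dx": 0,"dy": 25,"dz": 0,"rx": 0,"ry": 0,"rz": 0},{"fingers": 0,"dx": 0,"dy": 20,"dz": 0,"rx": 0,"ry": 0,"rz": 0},{"fingers": 0,"dx": 0,"dy": 10,"dz": 0,"rx": 0,"ry": 0,"rz": 0},{"fingers": 0,"dx": 0,"dy": 0,"dz": 0,"rx": 0,"ry": 0,"rz": 0}]' --newtons 60

```text
time: 8.0
tcp_pos: [0.4136, -0.2923, 0.0497]
tcp_rot: [[0.997, 0.001, 0.074], [-0.074, -0.001, 0.997], [0.001, -1.0, -0.001]]
force: [0.8, -0.6, -6.6]
gripper_width: 0.0153
```

```bash
python3 go.py .4132 -.2929 .05 -4.26
python3 - <<'E'
from h import *
a=snap('scene')['frame'];b=snap('wrist')['frame']
A=cv2.resize(a[140:240,120:270],None,fx=4.3,fy=3.9,interpolation=2)[:390,:640]
A=cv2.resize(a[145:240,120:270],(600,380),interpolation=2);B=cv2.resize(b[:290],(600,340)) 
im=np.vstack([A,B])[:,:,::-1]; cv2.imwrite('pics/n1.png',cv2.resize(im,(480,576)))
E
```

```text
t8.00 tcp [ 0.4136 -0.2923  0.0497] yaw -4.23 w 0.0153 F [ 0.82 -0.56 -6.61] T [ 0.023 -0.036 -0.042]
 turn(deg) [0.06 0.03 0.06]  then shift dx dy dz [-0.4 -0.3 -0.6]
```

View pics/n1.png

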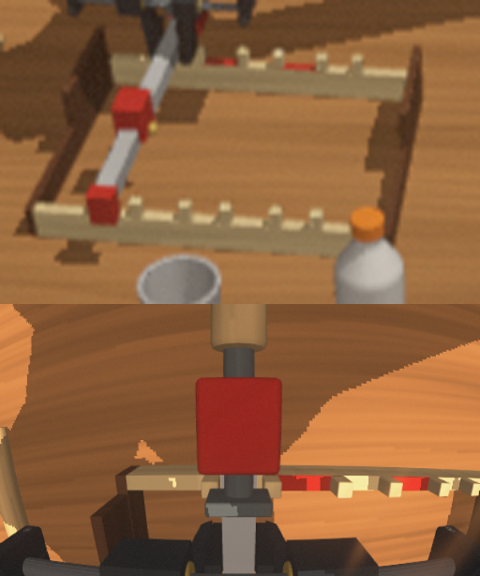

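The crop shows the tail foot at (103,205) beyond the far rail, just beside a post. In the wrist view the bar (x≈239) sits between the two posts (212 and 272). I'll lower it.

>>> play_rows --motion '[{"fingers": 0,"dx": 0,"dy": 10,"dz": 1,"rx": 0,"ry": 0,"rz": 0},{"fingers": 0,"dx": 0,"dy": 7,"dz": 0,"rx": 0,"ry": 0,"rz": 0},{"fingers": 0,"dx": 0,"dy": 6,"dz": 0,"rx": 0,"ry": 0,"rz": 0},{"fingers": 0,"dx": 0,"dy": 0,"dz": 0,"rx": 0,"ry": 0,"rz": 0}]' --newtons 60

```text
time: 8.6
tcp_pos: [0.4146, -0.2923, 0.027]
tcp_rot: [[0.997, 0.004, 0.074], [-0.074, -0.004, 0.997], [0.004, -1.0, -0.004]]
force: [-0.0, -0.9, -6.1]
gripper_width: 0.0153
```

```bash
python3 go.py .4132 -.2929 .023 -4.26; python3 incr.py .02 -.12 .12
```

```text
t8.60 tcp [ 0.4146 -0.2923  0.027 ] yaw -4.24 w 0.0153 F [-0.   -0.94 -6.15] T [0.009 0.048 0.01 ]
 turn(deg) [0.22 0.02 0.22]  then shift dx dy dz [-1.3  4.  -0.7]
scene 150 [ 60.7 -80.   75.8]
scene 94 [163.4 -79.   53.1]
side 42 [162.1 -76.6  57.1]
side 115 [ 55.7 -76.9  78.4]
```

>>> play_rows --motion '[{"fingers": 0,"dx": -1,"dy": 3,"dz": 0,"rx": 0,"ry": 0,"rz": 0},{"fingers": 0,"dx": 0,"dy": 2,"dz": 0,"rx": 0,"ry": 0,"rz": 0},{"fingers": 0,"dx": 0,"dy": 0,"dz": 0,"rx": 0,"ry": 0,"rz": 0}]' --newtons 60

```text
time: 9.07
tcp_pos: [0.4139, -0.2927, 0.0226]
tcp_rot: [[0.997, 0.005, 0.074], [-0.074, -0.006, 0.997], [0.005, -1.0, -0.005]]
force: [0.4, -0.5, -6.2]
gripper_width: 0.0153
```

```bash
python3 go.py .4132 -.2929 .023 -4.26
```

```text
t9.07 tcp [ 0.4139 -0.2927  0.0226] yaw -4.24 w 0.0153 F [ 0.43 -0.48 -6.2 ] T [ 0.046 -0.006 -0.007]
 turn(deg) [0.31 0.02 0.31]  then shift dx dy dz [-0.7 -0.4 -0.2]
```

>>> play_rows --motion '[{"fingers": 0,"dx": 0,"dy": 1.5,"dz": 0,"rx": 0,"ry": 0,"rz": 0},{"fingers": 0,"dx": 0,"dy": 1.5,"dz": 0,"rx": 0,"ry": 0,"rz": 0},{"fingers": 0,"dx": 0,"dy": 0.5,"dz": 0,"rx": 0,"ry": 0,"rz": 0}]' --newtons 60

```text
time: 9.45
tcp_pos: [0.4142, -0.2929, 0.0226]
tcp_rot: [[0.997, 0.005, 0.073], [-0.073, -0.007, 0.997], [0.006, -1.0, -0.006]]
force: [0.4, 0.2, -4.6]
gripper_width: 0.0154
```

>>> play_rows --motion '[{"fingers": 0,"dx": 0,"dy": 2,"dz": 0,"rx": 0,"ry": 0,"rz": 0},{"fingers": 0.1,"dx": 0,"dy": 0,"dz": 0,"rx": 0,"ry": 0,"rz": 0},{"fingers": 0.45,"dx": 0,"dy": 0,"dz": 0,"rx": 0,"ry": 0,"rz": 0},{"fingers": 0.45,"dx": 0,"dy": 0,"dz": 0,"rx": 0,"ry": 0,"rz": 0},{"fingers": 0.45,"dx": 0,"dy": -20,"dz": 0,"rx": 0,"ry": 0,"rz": 0},{"fingers": 0.45,"dx": 0,"dy": -40,"dz": 0,"rx": 0,"ry": 0,"rz": 0},{"fingers": 0.45,"dx": 0,"dy": -40,"dz": 0,"rx": 0,"ry": 0,"rz": 0},{"fingers": 0.45,"dx": 0,"dy": -30,"dz": 0,"rx": 0,"ry": 0,"rz": 0}]' --newtons 60

```text
time: 10.45
tcp_pos: [0.4139, -0.2927, 0.1553]
tcp_rot: [[0.997, 0.006, 0.073], [-0.073, -0.008, 0.997], [0.007, -1.0, -0.007]]
force: [-0.3, 0.1, -1.4]
gripper_width: 0.0398
```

```bash
python3 incr.py .02 -.12 .12;  python3 tilt.py .1 .35; python3 go.py .4568 .1955 .13 -7.7
```

```text
scene 95 [-144.2  -81.2   72.2]
scene 149 [ 59.7 -80.3  72.5]
scene 70 [163.6 -79.6  50.4]
side 116 [ 55.  -78.6  74.7]
side 42 [161.3 -76.4  53.3]
side 113 [-147.9  -78.7   73.6]
t10.55 [ 0.4148 -0.2936  0.1566] w 0.0399 F [ 0.04  0.04 -0.75] T [ 0.069 -0.03  -0.059]
scene 62 top [0.3639 0.2074 0.0553]
scene 83 top [0.3663 0.2882 0.055 ]
scene 114 top [0.5507 0.3025 0.0547]
scene 116 top [0.5547 0.1802 0.0546]
scene 68 top [0.6686 0.165  0.0327]
scene 52 top [0.6723 0.3116 0.0327]
side 230 top [0.3619 0.2087 0.0561]
side 245 top [0.3635 0.2905 0.0558]
side 187 top [0.5465 0.3044 0.0559]
side 162 top [0.5499 0.1836 0.0563]
side 59 top [0.6683 0.1684 0.0346]
side 71 top [0.6708 0.3158 0.0347]
t10.65 tcp [ 0.4137 -0.2924  0.1533] yaw -4.20 w 0.0393 F [ 0.29  1.14 -0.28] T [ 0.055 -0.024  0.059]
 turn(deg) [0.34 3.5  0.33]  then shift dx dy dz [-22.6  23.3 489.3]
```

```bash
python3 go.py .4491 .1963 .005 -7.7
```

```text
t10.65 tcp [ 0.4137 -0.2924  0.1533] yaw -4.20 w 0.0393 F [ 0.29  1.14 -0.28] T [ 0.055 -0.024  0.059]
 turn(deg) [0.34 3.5  0.33]  then shift dx dy dz [-30.4 148.3 489. ]
```

>>> play_rows --motion '[{"fingers": 0.45,"dx": 0,"dy": 0,"dz": 20,"rx": 0.3,"ry": 3.5,"rz": 0.3},{"fingers": 0.45,"dx": -3,"dy": 0,"dz": 55,"rx": 0,"ry": 0,"rz": 0},{"fingers": 0.45,"dx": -4,"dy": 0,"dz": 55,"rx": 0,"ry": 0,"rz": 0},{"fingers": 0.45,"dx": -4,"dy": 0,"dz": 55,"rx": 0,"ry": 0,"rz": 0},{"fingers": 0.45,"dx": -4,"dy": 0,"dz": 55,"rx": 0,"ry": 0,"rz": 0},{"fingers": 0.45,"dx": -4,"dy": 0,"dz": 55,"rx": 0,"ry": 0,"rz": 0},{"fingers": 0.45,"dx": -4,"dy": 0,"dz": 55,"rx": 0,"ry": 0,"rz": 0},{"fingers": 0.45,"dx": -4,"dy": 0,"dz": 55,"rx": 0,"ry": 0,"rz": 0},{"fingers": 0.45,"dx": -3,"dy": 0,"dz": 55,"rx": 0,"ry": 0,"rz": 0},{"fingers": 0.45,"dx": 0,"dy": 0,"dz": 30,"rx": 0,"ry": 0,"rz": 0},{"fingers": 0.45,"dx": 0,"dy": 0,"dz": 0,"rx": 0,"ry": 0,"rz": 0}]' --newtons 60

```text
time: 12.02
tcp_pos: [0.445, 0.2131, 0.1391]
tcp_rot: [[0.99, -0.022, 0.139], [-0.139, 0.005, 0.99], [-0.022, -1.0, 0.002]]
force: [-0.5, 0.3, -0.1]
gripper_width: 0.0397
```

```bash
python3 go.py .4491 .1963 .005 -7.7
```

```text
t12.03 tcp [0.445  0.2131 0.1391] yaw -8.00 w 0.0397 F [-0.48  0.31 -0.13] T [-0.003  0.045  0.006]
 turn(deg) [-0.12 -0.3  -1.28]  then shift dx dy dz [  6.3 134.1 -16.1]
```

>>> play_rows --motion '[{"fingers": 0.45,"dx": 3,"dy": 0,"dz": -16,"rx": 0,"ry": -0.3,"rz": -1.3},{"fingers": 0.45,"dx": 0,"dy": 45,"dz": 0,"rx": 0,"ry": 0,"rz": 0},{"fingers": 0.45,"dx": 0,"dy": 45,"dz": 0,"rx": 0,"ry": 0,"rz": 0},{"fingers": 0.45,"dx": 0,"dy": 30,"dz": 0,"rx": 0,"ry": 0,"rz": 0},{"fingers": 0.45,"dx": 0,"dy": 8,"dz": 0,"rx": 0,"ry": 0,"rz": 0},{"fingers": 0.45,"dx": 0,"dy": 4,"dz": 0,"rx": 0,"ry": 0,"rz": 0}]' --newtons 60

```text
time: 12.78
tcp_pos: [0.4459, 0.1865, 0.003]
tcp_rot: [[0.99, 0.004, 0.141], [-0.14, -0.0, 0.99], [0.004, -1.0, 0.0]]
force: [-0.4, 0.1, 0.4]
gripper_width: 0.0399
```

```bash
python3 go.py .4491 .1963 .005 -7.7
```

```text
t12.78 tcp [0.4459 0.1865 0.003 ] yaw -8.08 w 0.0399 F [-0.38  0.07  0.36] T [-0.001 -0.026 -0.009]
 turn(deg) [-0.01 -0.38  0.24]  then shift dx dy dz [ 1.9 -2.  10.1]
```

>>> play_rows --motion '[{"fingers": 0.45,"dx": 1,"dy": -2,"dz": 9,"rx": 0,"ry": -0.4,"rz": 0.2},{"fingers": 0,"dx": 0,"dy": 0,"dz": 0,"rx": 0,"ry": 0,"rz": 0},{"fingers": 0,"dx": 0,"dy": 0,"dz": 0,"rx": 0,"ry": 0,"rz": 0},{"fingers": 0,"dx": 0,"dy": 0,"dz": 0,"rx": 0,"ry": 0,"rz": 0},{"fingers": 0,"dx": 0,"dy": 0,"dz": 0,"rx": 0,"ry": 0,"rz": 0},{"fingers": 0,"dx": 0,"dy": -8,"dz": 0,"rx": 0,"ry": 0,"rz": 0},{"fingers": 0,"dx": 0,"dy": -12,"dz": 0,"rx": 0,"ry": 0,"rz": 0},{"fingers": 0,"dx": 0,"dy": 0,"dz": 0,"rx": 0,"ry": 0,"rz": 0},{"fingers": 0,"dx": 0,"dy": 0,"dz": 0,"rx": 0,"ry": 0,"rz": 0}]' --newtons 60

```text
time: 13.9
tcp_pos: [0.4478, 0.1955, 0.0279]
tcp_rot: [[0.991, 0.001, 0.133], [-0.133, 0.0, 0.991], [0.001, -1.0, 0.0]]
force: [0.5, 0.4, -7.9]
gripper_width: 0.0152
```

```bash
python3 tilt.py .13 .24
```

```text
t13.90 [0.4478 0.1955 0.0279] w 0.0152 F [ 0.49  0.37 -7.85] T [0.017 0.184 0.023]
scene 125 top [0.5517 0.1812 0.0735]
scene 89 top [0.6686 0.1646 0.0498]
side 238 top [0.36   0.209  0.0778]
side 165 top [0.5484 0.183  0.075 ]
side 61 top [0.6661 0.1674 0.0521]
```

Here the tail is heavy: Ty +0.184 / 7.9 N gives +23 mm, and the images show about 4 mm of tail droop.

>>> play_rows --motion '[{"fingers": 0,"dx": 0,"dy": 12,"dz": 0,"rx": 0,"ry": 0,"rz": 0},{"fingers": 0,"dx": 0,"dy": 8,"dz": 0,"rx": 0,"ry": 0,"rz": 0},{"fingers": 0.45,"dx": 0,"dy": 2,"dz": 0,"rx": 0,"ry": 0,"rz": 0},{"fingers": 0.45,"dx": 0,"dy": 0,"dz": 0,"rx": 0,"ry": 0,"rz": 0},{"fingers": 0.45,"dx": 12,"dy": 0,"dz": 0,"rx": 0,"ry": 0,"rz": 0},{"fingers": 0.45,"dx": 11,"dy": 0,"dz": 0,"rx": 0,"ry": 0,"rz": 0},{"fingers": 0,"dx": 0,"dy": 0,"dz": 0,"rx": 0,"ry": 0,"rz": 0},{"fingers": 0,"dx": 0,"dy": 0,"dz": 0,"rx": 0,"ry": 0,"rz": 0},{"fingers": 0,"dx": 0,"dy": 0,"dz": 0,"rx": 0,"ry": 0,"rz": 0},{"fingers": 0,"dx": 0,"dy": -8,"dz": 0,"rx": 0,"ry": 0,"rz": 0},{"fingers": 0,"dx": 0,"dy": -12,"dz": 0,"rx": 0,"ry": 0,"rz": 0},{"fingers": 0,"dx": 0,"dy": 0,"dz": 0,"rx": 0,"ry": 0,"rz": 0}]' --newtons 60

```text
time: 15.5
tcp_pos: [0.4728, 0.1922, 0.0256]
tcp_rot: [[0.991, 0.002, 0.133], [-0.133, 0.0, 0.991], [0.002, -1.0, 0.0]]
force: [0.8, -0.1, -6.4]
gripper_width: 0.0153
```

```bash
python3 tilt.py .13 .24
```

```text
t15.50 [0.4728 0.1922 0.0256] w 0.0153 F [ 0.84 -0.12 -6.41] T [-0.007 -0.073 -0.048]
scene 133 top [0.5494 0.1822 0.0745]
scene 59 top [0.6649 0.1656 0.0521]
side 236 top [0.3583 0.209  0.0766]
side 163 top [0.5461 0.1838 0.0758]
side 62 top [0.6645 0.1677 0.053 ]
```

>>> play_rows --motion '[{"fingers": 0,"dx": 0,"dy": 0,"dz": 0,"rx": 0,"ry": 0,"rz": 0}]'

```text
time: 15.72
tcp_pos: [0.4721, 0.1921, 0.0245]
tcp_rot: [[0.991, -0.0, 0.133], [-0.133, -0.0, 0.991], [-0.0, -1.0, -0.0]]
force: [0.1, -0.0, -7.9]
gripper_width: 0.0154
```

Run:
```python
from h import *
for i in range(6):
    o=ctrl.get_obs(); print(o['force'].round(2),o['torque'].round(3)); ctrl.snapshot('scene')
```

```text
[ 0.09 -0.04 -7.9 ] [ 0.013 -0.011  0.035]
[ 0.85 -0.23 -7.49] [ 0.011  0.054 -0.008]
[ 0.44 -0.53 -7.28] [ 0.006 -0.038  0.019]
[-0.47 -0.72 -6.06] [ 0.05   0.028 -0.032]
[-0.6  -0.   -7.29] [ 0.054 -0.042 -0.002]
[-0.33  1.14 -7.2 ] [-0.022  0.035 -0.007]
```

>>> play_rows --motion '[{"fingers": 0,"dx": 0,"dy": -15,"dz": 0,"rx": 0,"ry": 0,"rz": 0},{"fingers": 0,"dx": 0,"dy": -35,"dz": 0,"rx": 0,"ry": 0,"rz": 0},{"fingers": 0,"dx": 0,"dy": -35,"dz": 0,"rx": 0,"ry": 0,"rz": 0},{"fingers": 0,"dx": 0,"dy": -18,"dz": 0,"rx": 0,"ry": -1.7,"rz": 0},{"fingers": 0,"dx": 3,"dy": 0,"dz": -20,"rx": 0,"ry": -1.7,"rz": 0},{"fingers": 0,"dx": 4,"dy": 0,"dz": -40,"rx": 0,"ry": 0,"rz": 0},{"fingers": 0,"dx": 4,"dy": 0,"dz": -45,"rx": 0,"ry": 0,"rz": 0},{"fingers": 0,"dx": 4,"dy": 0,"dz": -45,"rx": 0,"ry": 0,"rz": 0},{"fingers": 0,"dx": 4,"dy": 0,"dz": -45,"rx": 0,"ry": 0,"rz": 0},{"fingers": 0,"dx": 4,"dy": 0,"dz": -45,"rx": 0,"ry": 0,"rz": 0},{"fingers": 0,"dx": 3,"dy": 0,"dz": -40,"rx": 0,"ry": 0,"rz": 0},{"fingers": 0,"dx": 0,"dy": 0,"dz": -20,"rx": 0,"ry": 0,"rz": 0}]' --newtons 60

```text
time: 17.52
tcp_pos: [0.4768, -0.1171, 0.1432]
tcp_rot: [[0.998, 0.012, 0.068], [-0.068, -0.002, 0.998], [0.012, -1.0, -0.001]]
force: [1.2, 0.4, -7.7]
gripper_width: 0.0149
```

```bash
python3 go.py .475 -.1366 .11 -4.26
```

```text
t17.52 tcp [ 0.4768 -0.1171  0.1432] yaw -3.90 w 0.0149 F [ 1.15  0.38 -7.73] T [0.046 0.023 0.055]
 turn(deg) [0.05 0.36 0.7 ]  then shift dx dy dz [ -0.4  33.2 -19.5]
```

>>> play_rows --motion '[{"fingers": 0,"dx": 0,"dy": 0,"dz": -14,"rx": 0,"ry": 0.4,"rz": 0.7},{"fingers": 0,"dx": 0,"dy": 15,"dz": 0,"rx": 0,"ry": 0,"rz": 0},{"fingers": 0,"dx": 0,"dy": 15,"dz": 0,"rx": 0,"ry": 0,"rz": 0},{"fingers": 0,"dx": 0,"dy": 0,"dz": 0,"rx": 0,"ry": 0,"rz": 0},{"fingers": 0,"dx": 0,"dy": 0,"dz": 0,"rx": 0,"ry": 0,"rz": 0}]' --newtons 60

```text
time: 18.15
tcp_pos: [0.4754, -0.1303, 0.1118]
tcp_rot: [[0.997, -0.001, 0.075], [-0.075, 0.0, 0.997], [-0.001, -1.0, -0.0]]
force: [0.4, -0.6, -7.1]
gripper_width: 0.0155
```

```bash
python3 go.py .475 -.1366 .05 -4.26;  python3 incr.py .09 0 .2
```

```text
t18.15 tcp [ 0.4754 -0.1303  0.1118] yaw -4.31 w 0.0155 F [ 0.43 -0.62 -7.14] T [ 0.022  0.04  -0.004]
 turn(deg) [ 0.   -0.05 -0.07]  then shift dx dy dz [ 0.  61.8 -6.4]
scene 159 [ 46.2  85.2 160.4]
scene 112 [163.3  85.7 136.7]
side 143 [ 41.9  87.8 162. ]
side 49 [160.9  92.6 140.3]
side 215 [-148.3   88.2  163.3]
```

>>> play_rows --motion '[{"fingers": 0,"dx": 0,"dy": 15,"dz": -6,"rx": 0,"ry": 0,"rz": 0},{"fingers": 0,"dx": 0,"dy": 25,"dz": 0,"rx": 0,"ry": 0,"rz": 0},{"fingers": 0,"dx": 0,"dy": 18,"dz": 0,"rx": 0,"ry": 0,"rz": 0},{"fingers": 0,"dx": 0,"dy": 0,"dz": 0,"rx": 0,"ry": 0,"rz": 0}]' --newtons 60

```text
time: 18.75
tcp_pos: [0.475, -0.1376, 0.0508]
tcp_rot: [[0.997, -0.0, 0.075], [-0.075, -0.001, 0.997], [-0.0, -1.0, -0.001]]
force: [-0.2, 0.3, -7.2]
gripper_width: 0.0153
```

```bash
python3 go.py .475 -.1366 .05 -4.26; python3 incr.py .04 0 .2
python3 - <<'E'
from h import *
a=snap('side')['frame'];b=snap('wrist')['frame']
A=cv2.resize(a[110:225,220:350],(520,460),interpolation=2);B=cv2.resize(b[:290],(520,295)) 
im=np.vstack([A,B])[:,:,::-1]; cv2.imwrite('pics/n2.png',cv2.resize(im,(413,600)))
E
```

```text
t18.75 tcp [ 0.475  -0.1376  0.0508] yaw -4.32 w 0.0153 F [-0.24  0.31 -7.16] T [ 0.081 -0.007 -0.015]
 turn(deg) [ 0.05 -0.06 -0.  ]  then shift dx dy dz [-0.1  0.8  1. ]
scene 152 [46.4 78.9 99.1]
scene 107 [163.7  78.7  76.4]
side 45 [161.3  81.8  80.4]
side 131 [ 41.4  81.9 102.3]
side 92 [-135.    87.5  101.7]
```

View pics/n2.png

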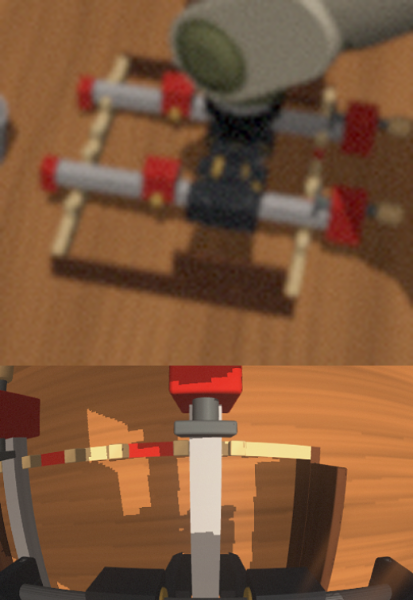

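The crop shows cramp 2 above the left notches, the tail (48,172) beyond the far rail and the bar (x≈205 in the wrist view) between its posts. I'll lower it.

>>> play_rows --motion '[{"fingers": 0,"dx": 0,"dy": 10,"dz": 1,"rx": 0,"ry": 0,"rz": 0},{"fingers": 0,"dx": 0,"dy": 8,"dz": 0,"rx": 0,"ry": 0,"rz": 0},{"fingers": 0,"dx": 0,"dy": 6,"dz": 0,"rx": 0,"ry": 0,"rz": 0},{"fingers": 0,"dx": 0,"dy": 3,"dz": 0,"rx": 0,"ry": 0,"rz": 0},{"fingers": 0,"dx": 0,"dy": 2,"dz": 0,"rx": 0,"ry": 0,"rz": 0},{"fingers": 0,"dx": 0,"dy": 2,"dz": 0,"rx": 0,"ry": 0,"rz": 0}]' --newtons 60

```text
time: 19.7
tcp_pos: [0.4769, -0.1373, 0.0231]
tcp_rot: [[0.997, 0.005, 0.074], [-0.074, -0.004, 0.997], [0.005, -1.0, -0.004]]
force: [-15.6, 6.1, 36.7]
gripper_width: 0.0152
```

```bash
python3 go.py .475 -.1366 .022 -4.26; python3 incr.py .02 0 .2
```

```text
t19.70 tcp [ 0.4769 -0.1373  0.0231] yaw -4.27 w 0.0152 F [-15.64   6.07  36.71] T [1.058 2.376 0.021]
 turn(deg) [ 0.21 -0.01  0.3 ]  then shift dx dy dz [-2.   1.1  0.6]
scene 145 [47.4 79.4 72.3]
scene 103 [165.1  78.6  50.3]
side 42 [162.7  83.8  52.5]
side 119 [43.7 83.7 74.3]
side 92 [-135.1   90.9   72.3]
```

Seated (tops at 72) and pressing a little, so I'll ease off and release.

>>> play_rows --motion '[{"fingers": 0,"dx": 0,"dy": -1,"dz": 0,"rx": 0,"ry": 0,"rz": 0},{"fingers": 0.1,"dx": 0,"dy": 0,"dz": 0,"rx": 0,"ry": 0,"rz": 0},{"fingers": 0.45,"dx": 0,"dy": 0,"dz": 0,"rx": 0,"ry": 0,"rz": 0},{"fingers": 0.45,"dx": 0,"dy": 0,"dz": 0,"rx": 0,"ry": 0,"rz": 0},{"fingers": 0.45,"dx": 0,"dy": -20,"dz": 0,"rx": 0,"ry": 0,"rz": 0},{"fingers": 0.45,"dx": 0,"dy": -40,"dz": 0,"rx": 0,"ry": 0,"rz": 0},{"fingers": 0.45,"dx": 0,"dy": -40,"dz": 0,"rx": 0,"ry": 0,"rz": 0},{"fingers": 0.45,"dx": 0,"dy": -30,"dz": 0,"rx": 0,"ry": 0,"rz": 0},{"fingers": 0.45,"dx": 0,"dy": 0,"dz": 0,"rx": 0,"ry": 0,"rz": 0}]' --newtons 60

```text
time: 20.92
tcp_pos: [0.478, -0.1379, 0.1605]
tcp_rot: [[0.997, 0.012, 0.075], [-0.075, -0.008, 0.997], [0.012, -1.0, -0.007]]
force: [0.0, -0.2, -1.6]
gripper_width: 0.0398
```

```bash
python3 incr.py .02 -.12 .12;  python3 tilt.py .25 .35; python3 go.py .4661 .2980 .14 4.4
```

```text
scene 60 [-143.9  -82.5   72.2]
scene 96 [-139.6   79.3   74.1]
scene 152 [ 59.  -80.3  72.5]
scene 138 [48.5 78.8 72.7]
scene 81 [163.3 -79.7  49.8]
scene 87 [165.3  79.8  49.9]
side 100 [ 55.2 -78.4  74.4]
side 42 [161.6 -75.7  51.7]
side 40 [162.4  83.8  52.4]
side 119 [44.7 82.4 74. ]
side 176 [-144.9   83.5   74.4]
t21.02 [ 0.4769 -0.1373  0.158 ] w 0.0394 F [ 0.24 -0.35  0.46] T [0.018 0.028 0.031]
scene 81 top [0.3664 0.2887 0.055 ]
scene 118 top [0.5511 0.3031 0.0545]
scene 52 top [0.672  0.3111 0.0321]
side 248 top [0.3634 0.2908 0.0562]
side 180 top [0.5467 0.3046 0.0562]
side 72 top [0.6712 0.3153 0.0344]
t21.12 tcp [ 0.4765 -0.1371  0.1572] yaw -4.28 w 0.0397 F [ 0.38 -0.12  0.16] T [-0.007 -0.051  0.009]
 turn(deg) [ 0.26 -8.68  0.33]  then shift dx dy dz [ 23.   17.2 434.6]
```

>>> play_rows --motion '[{"fingers": 0.45,"dx": 0,"dy": 0,"dz": 0,"rx": 0.3,"ry": -4.4,"rz": 0.3},{"fingers": 0.45,"dx": 1,"dy": 0,"dz": 25,"rx": 0,"ry": -4.3,"rz": 0},{"fingers": 0.45,"dx": 1,"dy": 0,"dz": 50,"rx": 0,"ry": 0,"rz": 0},{"fingers": 0.45,"dx": 1,"dy": 0,"dz": 55,"rx": 0,"ry": 0,"rz": 0},{"fingers": 0.45,"dx": 1,"dy": 0,"dz": 55,"rx": 0,"ry": 0,"rz": 0},{"fingers": 0.45,"dx": 1,"dy": 0,"dz": 55,"rx": 0,"ry": 0,"rz": 0},{"fingers": 0.45,"dx": 1,"dy": 0,"dz": 55,"rx": 0,"ry": 0,"rz": 0},{"fingers": 0.45,"dx": 1,"dy": 0,"dz": 55,"rx": 0,"ry": 0,"rz": 0},{"fingers": 0.45,"dx": 1,"dy": 0,"dz": 50,"rx": 0,"ry": 0,"rz": 0},{"fingers": 0.45,"dx": 0,"dy": 0,"dz": 25,"rx": 0,"ry": 0,"rz": 0},{"fingers": 0.45,"dx": 0,"dy": 0,"dz": 0,"rx": 0,"ry": 0,"rz": 0},{"fingers": 0.45,"dx": 0,"dy": 0,"dz": 0,"rx": 0,"ry": 0,"rz": 0}]' --newtons 60

```text
time: 22.62
tcp_pos: [0.4469, 0.2992, 0.1449]
tcp_rot: [[0.997, -0.021, -0.079], [0.079, 0.001, 0.997], [-0.021, -1.0, 0.003]]
force: [0.3, -0.2, -0.3]
gripper_width: 0.04
```

```bash
python3 go.py .4517 .2965 .004 4.4
```

```text
t22.62 tcp [0.4469 0.2992 0.1449] yaw 4.55 w 0.0400 F [ 0.28 -0.21 -0.31] T [ 0.005  0.008 -0.009]
 turn(deg) [-0.15  0.14 -1.2 ]  then shift dx dy dz [  4.6 140.9  -3.1]
```

>>> play_rows --motion '[{"fingers": 0.45,"dx": 3,"dy": 0,"dz": -3,"rx": 0,"ry": 0,"rz": -1.2},{"fingers": 0.45,"dx": 0,"dy": 45,"dz": 0,"rx": 0,"ry": 0,"rz": 0},{"fingers": 0.45,"dx": 0,"dy": 45,"dz": 0,"rx": 0,"ry": 0,"rz": 0},{"fingers": 0.45,"dx": 0,"dy": 34,"dz": 0,"rx": 0,"ry": 0,"rz": 0},{"fingers": 0.45,"dx": 0,"dy": 10,"dz": 0,"rx": 0,"ry": 0,"rz": 0},{"fingers": 0.45,"dx": 0,"dy": 2,"dz": 0,"rx": 0,"ry": 0,"rz": 0}]' --newtons 60

```text
time: 23.38
tcp_pos: [0.4539, 0.2917, 0.007]
tcp_rot: [[0.997, 0.008, -0.072], [0.072, 0.004, 0.997], [0.008, -1.0, 0.003]]
force: [0.1, -0.3, -0.2]
gripper_width: 0.0395
```

```bash
python3 go.py .4517 .2965 .004 4.4
```

```text
t23.38 tcp [0.4539 0.2917 0.007 ] yaw 4.15 w 0.0395 F [ 0.08 -0.34 -0.17] T [0.056 0.064 0.022]
 turn(deg) [-0.18 -0.25  0.48]  then shift dx dy dz [-1.8  3.   5. ]
```

>>> play_rows --motion '[{"fingers": 0.45,"dx": -1,"dy": 2,"dz": 5,"rx": -0.2,"ry": -0.2,"rz": 0.5},{"fingers": 0,"dx": 0,"dy": 0,"dz": 0,"rx": 0,"ry": 0,"rz": 0},{"fingers": 0,"dx": 0,"dy": 0,"dz": 0,"rx": 0,"ry": 0,"rz": 0},{"fingers": 0,"dx": 0,"dy": 0,"dz": 0,"rx": 0,"ry": 0,"rz": 0},{"fingers": 0,"dx": 0,"dy": 0,"dz": 0,"rx": 0,"ry": 0,"rz": 0},{"fingers": 0,"dx": 0,"dy": -8,"dz": 0,"rx": 0,"ry": 0,"rz": 0},{"fingers": 0,"dx": 0,"dy": -12,"dz": 0,"rx": 0,"ry": 0,"rz": 0},{"fingers": 0,"dx": 0,"dy": 0,"dz": 0,"rx": 0,"ry": 0,"rz": 0},{"fingers": 0,"dx": 0,"dy": 0,"dz": 0,"rx": 0,"ry": 0,"rz": 0}]' --newtons 60

```text
time: 24.5
tcp_pos: [0.4523, 0.2967, 0.0278]
tcp_rot: [[0.997, -0.001, -0.076], [0.076, -0.001, 0.997], [-0.001, -1.0, -0.001]]
force: [-0.2, 0.4, -7.4]
gripper_width: 0.0155
```

```bash
python3 tilt.py .25 .34
```

```text
t24.50 [0.4523 0.2967 0.0278] w 0.0155 F [-0.17  0.36 -7.36] T [0.016 0.247 0.111]
scene 116 top [0.5486 0.3025 0.0726]
scene 84 top [0.6712 0.3107 0.0484]
side 258 top [0.3618 0.2908 0.0771]
side 186 top [0.5448 0.3049 0.075 ]
side 73 top [0.6695 0.3147 0.0511]
```

Tail-heavy again, about +32 mm.

>>> play_rows --motion '[{"fingers": 0,"dx": 0,"dy": 12,"dz": 0,"rx": 0,"ry": 0,"rz": 0},{"fingers": 0,"dx": 0,"dy": 8,"dz": 0,"rx": 0,"ry": 0,"rz": 0},{"fingers": 0.45,"dx": 0,"dy": 2,"dz": 0,"rx": 0,"ry": 0,"rz": 0},{"fingers": 0.45,"dx": 0,"dy": 0,"dz": 0,"rx": 0,"ry": 0,"rz": 0},{"fingers": 0.45,"dx": 16,"dy": 0,"dz": 0,"rx": 0,"ry": 0,"rz": 0},{"fingers": 0.45,"dx": 15,"dy": 0,"dz": 0,"rx": 0,"ry": 0,"rz": 0},{"fingers": 0,"dx": 0,"dy": 0,"dz": 0,"rx": 0,"ry": 0,"rz": 0},{"fingers": 0,"dx": 0,"dy": 0,"dz": 0,"rx": 0,"ry": 0,"rz": 0},{"fingers": 0,"dx": 0,"dy": 0,"dz": 0,"rx": 0,"ry": 0,"rz": 0},{"fingers": 0,"dx": 0,"dy": -8,"dz": 0,"rx": 0,"ry": 0,"rz": 0},{"fingers": 0,"dx": 0,"dy": -12,"dz": 0,"rx": 0,"ry": 0,"rz": 0},{"fingers": 0,"dx": 0,"dy": 0,"dz": 0,"rx": 0,"ry": 0,"rz": 0}]' --newtons 60

```text
time: 26.1
tcp_pos: [0.4836, 0.2996, 0.0262]
tcp_rot: [[0.997, 0.002, -0.077], [0.077, 0.0, 0.997], [0.002, -1.0, -0.0]]
force: [0.2, 1.4, -6.8]
gripper_width: 0.0156
```

```bash
python3 tilt.py .25 .34
python3 - <<'E'
from h import *
for i in range(4):
    o=ctrl.get_obs(); print(o['tcp_pos'].round(4),o['force'].round(2),o['torque'].round(3)); ctrl.snapshot('scene')
E
```

```text
t26.10 [0.4836 0.2996 0.0262] w 0.0156 F [ 0.15  1.37 -6.81] T [ 0.06  -0.045 -0.011]
scene 123 top [0.5455 0.3031 0.074 ]
scene 66 top [0.6686 0.3116 0.0519]
side 254 top [0.3593 0.2909 0.0763]
side 185 top [0.5423 0.3044 0.0752]
side 72 top [0.6672 0.3143 0.0534]
[0.4832 0.2994 0.0252] [-0.48 -0.22 -8.02] [-0.006  0.057  0.007]
[0.4832 0.2994 0.025 ] [-0.09  0.85 -7.12] [ 0.038  0.01  -0.019]
[0.4832 0.2994 0.0249] [-0.95 -0.16 -8.22] [0.064 0.056 0.004]
[0.4832 0.2994 0.0249] [-1.09  0.09 -7.29] [ 0.048 -0.011  0.   ]
```

>>> play_rows --motion '[{"fingers": 0,"dx": 0,"dy": -15,"dz": 0,"rx": 0,"ry": 0,"rz": 0},{"fingers": 0,"dx": 0,"dy": -35,"dz": 0,"rx": 0,"ry": 0,"rz": 0},{"fingers": 0,"dx": 0,"dy": -35,"dz": 0,"rx": 0,"ry": 0,"rz": 0},{"fingers": 0,"dx": 0,"dy": -25,"dz": 0,"rx": 0,"ry": 2,"rz": 0},{"fingers": 0,"dx": 2,"dy": 0,"dz": -20,"rx": 0,"ry": 3,"rz": 0},{"fingers": 0,"dx": 3,"dy": 0,"dz": -40,"rx": 0,"ry": 3.7,"rz": 0},{"fingers": 0,"dx": 3,"dy": 0,"dz": -45,"rx": 0,"ry": 0,"rz": 0},{"fingers": 0,"dx": 3,"dy": 0,"dz": -45,"rx": 0,"ry": 0,"rz": 0},{"fingers": 0,"dx": 3,"dy": 0,"dz": -45,"rx": 0,"ry": 0,"rz": 0},{"fingers": 0,"dx": 3,"dy": 0,"dz": -45,"rx": 0,"ry": 0,"rz": 0},{"fingers": 0,"dx": 3,"dy": 0,"dz": -35,"rx": 0,"ry": 0,"rz": 0},{"fingers": 0,"dx": 0,"dy": 0,"dz": -15,"rx": 0,"ry": 0,"rz": 0}]' --newtons 60

```text
time: 27.9
tcp_pos: [0.4803, -0.005, 0.1393]
tcp_rot: [[0.996, -0.004, 0.088], [-0.088, -0.002, 0.996], [-0.004, -1.0, -0.002]]
force: [-1.0, 1.1, -7.4]
gripper_width: 0.0154
```

```bash
python3 go.py .477 -.2172 .13 -4.26
```

```text
t27.90 tcp [ 0.4803 -0.005   0.1393] yaw -5.06 w 0.0154 F [-0.96  1.13 -7.36] T [ 0.084 -0.029 -0.018]
 turn(deg) [ 0.11 -0.8  -0.22]  then shift dx dy dz [  12.4    9.3 -211.9]
```

>>> play_rows --motion '[{"fingers": 0,"dx": 0,"dy": 0,"dz": -20,"rx": 0,"ry": -0.8,"rz": -0.2},{"fingers": 0,"dx": 2,"dy": 0,"dz": -35,"rx": 0,"ry": 0,"rz": 0},{"fingers": 0,"dx": 3,"dy": 0,"dz": -40,"rx": 0,"ry": 0,"rz": 0},{"fingers": 0,"dx": 3,"dy": 0,"dz": -40,"rx": 0,"ry": 0,"rz": 0},{"fingers": 0,"dx": 2,"dy": 0,"dz": -35,"rx": 0,"ry": 0,"rz": 0},{"fingers": 0,"dx": 2,"dy": 0,"dz": -20,"rx": 0,"ry": 0,"rz": 0},{"fingers": 0,"dx": 0,"dy": 0,"dz": -5,"rx": 0,"ry": 0,"rz": 0},{"fingers": 0,"dx": 0,"dy": 0,"dz": 0,"rx": 0,"ry": 0,"rz": 0},{"fingers": 0,"dx": 0,"dy": 0,"dz": 0,"rx": 0,"ry": 0,"rz": 0}]' --newtons 60

```text
time: 29.02
tcp_pos: [0.4738, -0.2032, 0.137]
tcp_rot: [[0.997, -0.006, 0.076], [-0.076, 0.003, 0.997], [-0.006, -1.0, 0.003]]
force: [0.7, 0.0, -7.6]
gripper_width: 0.0155
```

```bash
python3 go.py .477 -.2172 .05 -4.26;  python3 incr.py .1 -.06 .06
```

```text
t29.02 tcp [ 0.4738 -0.2032  0.137 ] yaw -4.35 w 0.0155 F [ 0.7   0.05 -7.65] T [-0.013 -0.017 -0.01 ]
 turn(deg) [-0.16 -0.09 -0.34]  then shift dx dy dz [  4.2  87.  -13.8]
scene 162 [ 35.2  13.3 184.3]
scene 117 [158.2  13.1 160.9]
side 49 [155.8  17.9 163. ]
side 121 [ 31.8  17.7 187.8]
side 192 [-152.8   18.   188.5]
```

>>> play_rows --motion '[{"fingers": 0,"dx": 4,"dy": 5,"dz": -13,"rx": 0,"ry": 0,"rz": -0.3},{"fingers": 0,"dx": 0,"dy": 25,"dz": 0,"rx": 0,"ry": 0,"rz": 0},{"fingers": 0,"dx": 0,"dy": 30,"dz": 0,"rx": 0,"ry": 0,"rz": 0},{"fingers": 0,"dx": 0,"dy": 22,"dz": 0,"rx": 0,"ry": 0,"rz": 0},{"fingers": 0,"dx": 0,"dy": 2,"dz": 0,"rx": 0,"ry": 0,"rz": 0},{"fingers": 0,"dx": 0,"dy": 0,"dz": 0,"rx": 0,"ry": 0,"rz": 0}]' --newtons 60

```text
time: 29.88
tcp_pos: [0.4787, -0.2198, 0.0508]
tcp_rot: [[0.997, 0.003, 0.075], [-0.075, -0.0, 0.997], [0.003, -1.0, 0.0]]
force: [0.5, 0.3, -6.8]
gripper_width: 0.0155
```

```bash
python3 go.py .477 -.2172 .05 -4.26; python3 incr.py .04 -.06 .06
```

```text
t29.88 tcp [ 0.4787 -0.2198  0.0508] yaw -4.30 w 0.0155 F [ 0.46  0.34 -6.77] T [-0.022 -0.011 -0.   ]
 turn(deg) [-0.01 -0.04  0.19]  then shift dx dy dz [-1.9  0.8  2.5]
scene 149 [40.8 -2.5 98.8]
scene 107 [164.7  -2.9  75.9]
side 199 [ 36.7   0.2 101.9]
side 46 [162.1  -0.   79. ]
```

>>> play_rows --motion '[{"fingers": 0,"dx": -1,"dy": 0,"dz": 2,"rx": 0,"ry": 0,"rz": 0},{"fingers": 0,"dx": 0,"dy": 10,"dz": 0,"rx": 0,"ry": 0,"rz": 0},{"fingers": 0,"dx": 0,"dy": 8,"dz": 0,"rx": 0,"ry": 0,"rz": 0},{"fingers": 0,"dx": 0,"dy": 6,"dz": 0,"rx": 0,"ry": 0,"rz": 0},{"fingers": 0,"dx": 0,"dy": 2,"dz": 0,"rx": 0,"ry": 0,"rz": 0},{"fingers": 0,"dx": 0,"dy": 0,"dz": 0,"rx": 0,"ry": 0,"rz": 0}]' --newtons 60

```text
time: 30.72
tcp_pos: [0.4784, -0.2178, 0.0242]
tcp_rot: [[0.997, 0.005, 0.075], [-0.075, -0.002, 0.997], [0.005, -1.0, -0.001]]
force: [0.4, 0.1, -7.0]
gripper_width: 0.0154
```

```bash
python3 go.py .477 -.2172 .022 -4.26; python3 incr.py .02 -.06 .06
```

```text
t30.73 tcp [ 0.4784 -0.2178  0.0242] yaw -4.28 w 0.0154 F [ 0.42  0.11 -6.96] T [-0.026  0.005 -0.005]
 turn(deg) [ 0.07 -0.02  0.3 ]  then shift dx dy dz [-1.5  2.2  0.5]
scene 149 [40.5 -1.1 72.6]
scene 84 [163.9  -0.9  50.5]
side 42 [162.6   2.7  52. ]
side 116 [36.9  1.3 74.5]
```

>>> play_rows --motion '[{"fingers": 0,"dx": 0,"dy": 1.5,"dz": 0,"rx": 0,"ry": 0,"rz": 0},{"fingers": 0.1,"dx": 0,"dy": 0,"dz": 0,"rx": 0,"ry": 0,"rz": 0},{"fingers": 0.4,"dx": 0,"dy": 0,"dz": 0,"rx": 0,"ry": 0,"rz": 0},{"fingers": 0.4,"dx": 0,"dy": 0,"dz": 0,"rx": 0,"ry": 0,"rz": 0},{"fingers": 0.4,"dx": 0,"dy": -20,"dz": 0,"rx": 0,"ry": 0,"rz": 0},{"fingers": 0.4,"dx": 0,"dy": -40,"dz": 0,"rx": 0,"ry": 0,"rz": 0},{"fingers": 0.4,"dx": 0,"dy": -40,"dz": 0,"rx": 0,"ry": 0,"rz": 0},{"fingers": 0.4,"dx": 0,"dy": -30,"dz": 0,"rx": 0,"ry": 0,"rz": 0},{"fingers": 0.4,"dx": 0,"dy": 0,"dz": 0,"rx": 0,"ry": 0,"rz": 0}]' --newtons 60

```text
time: 31.95
tcp_pos: [0.4796, -0.2191, 0.161]
tcp_rot: [[0.997, 0.013, 0.075], [-0.075, -0.007, 0.997], [0.014, -1.0, -0.006]]
force: [-0.6, -0.9, -0.5]
gripper_width: 0.0352
```

```bash
python3 incr.py .02 -.12 .12
cat > stave.py <<'E'
from m import *
def st(z0=.02,z1=.045,b=(.3,.75,.33,.65)):
    for n in('scene','side'):
        s=dict(np.load('last_%s.npz'%n)); W=cloud(s); f=s['frame'].astype(int)
        m=(W[...,0]>b[0])&(W[...,0]<b[1])&(W[...,1]>b[2])&(W[...,1]<b[3])&(W[...,2]>z0)&(W[...,2]<z1)
        for P in comps(s,m,40):
            t=P[P[:,2]>np.percentile(P[:,2],80)-.006]; r=cv2.minAreaRect((t[:,:2]*1000).astype(np.float32)); print(n,len(P),np.round(r[0],1),np.round(r[1],1),round(r[2],2),'z',t[:,2].mean().round(4))
if __name__=='__main__': st()
E
python3 stave.py
python3 - <<'E'
import cv2
a=cv2.imread('pics/sc_last.png');b=cv2.imread('pics/si_last.png')
cv2.imwrite('pics/st.png',cv2.hconcat([cv2.resize(a[200:390,180:680],None,fx=1,fy=1),]))
A=cv2.resize(a[210:370,180:660],(720,240));B=cv2.resize(b[180:570,220:560],(340,390))
import numpy as np
im=np.zeros((600,720,3),np.uint8);im[:240]=A;im[240:600,:314]=cv2.resize(B,(314,360));C=cv2.resize(b[450:570,260:480],(396,216));im[240:456,320:716]=C;cv2.imwrite('pics/st.png',im)
E
```

```text
scene 92 [-141.5  -81.1   72.3]
scene 89 [-137.6   -0.9   76.6]
scene 95 [-143.4   79.    72.5]
scene 141 [41.  -0.9 72.7]
scene 155 [ 59.  -80.   72.6]
scene 137 [49.5 78.9 72.5]
scene 78 [164.1 -80.4  50.6]
scene 99 [164.7  -0.9  49.9]
scene 81 [165.6  79.9  50.2]
side 116 [ 54.9 -77.3  74.9]
side 44 [163.3 -75.3  52. ]
side 412 [-145.5   36.7   74.1]
side 41 [162.    1.7  52.4]
side 124 [37.   1.1 74.3]
side 45 [162.9  83.7  54. ]
side 125 [44.  81.5 74.1]
scene 949 [538.9 407.2] [ 49.7 263.2] 82.18 z 0.0326
scene 73 [644.2 643.9] [30.9 10.2] 23.26 z 0.0405
side 2066 [540.  406.3] [ 50.4 254.2] 82.23 z 0.0341
```

View pics/st.png

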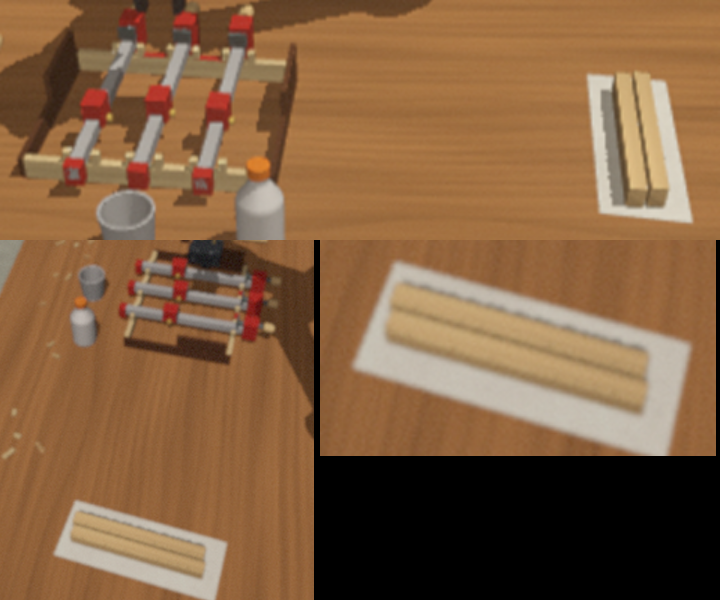

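All three cramps are seated: tops are at z≈72 at all three notches, heads beyond the marked rail. The staves lie undisturbed side by side on the paper, centre (0.5395, 0.4067), yaw −7.8°. I'll go above them.

>>> play_rows --motion '[{"fingers": 1,"dx": 0,"dy": 0,"dz": 20,"rx": 0.2,"ry": 3.6,"rz": 0.7},{"fingers": 1,"dx": -2,"dy": 0,"dz": 50,"rx": 0,"ry": 0,"rz": 0},{"fingers": 1,"dx": -2,"dy": 0,"dz": 58,"rx": 0,"ry": 0,"rz": 0},{"fingers": 1,"dx": -2,"dy": 0,"dz": 58,"rx": 0,"ry": 0,"rz": 0},{"fingers": 1,"dx": -3,"dy": 0,"dz": 58,"rx": 0,"ry": 0,"rz": 0},{"fingers": 1,"dx": -3,"dy": 0,"dz": 58,"rx": 0,"ry": 0,"rz": 0},{"fingers": 1,"dx": -3,"dy": 0,"dz": 58,"rx": 0,"ry": 0,"rz": 0},{"fingers": 1,"dx": -3,"dy": 0,"dz": 58,"rx": 0,"ry": 0,"rz": 0},{"fingers": 1,"dx": -3,"dy": 0,"dz": 58,"rx": 0,"ry": 0,"rz": 0},{"fingers": 1,"dx": -3,"dy": 0,"dz": 55,"rx": 0,"ry": 0,"rz": 0},{"fingers": 1,"dx": -2,"dy": 0,"dz": 50,"rx": 0,"ry": 0,"rz": 0},{"fingers": 1,"dx": 0,"dy": 0,"dz": 25,"rx": 0,"ry": 0,"rz": 0}]' --newtons 60

```text
time: 33.55
tcp_pos: [0.5325, 0.403, 0.1389]
tcp_rot: [[0.989, -0.03, 0.145], [-0.145, 0.0, 0.989], [-0.03, -1.0, -0.004]]
force: [-1.0, -0.1, -0.7]
gripper_width: 0.0879
```

```bash
python3 go.py .5395 .4067 .007 -7.8
python3 - <<'E'
from h import *
snap('scene');snap('side')
E
python3 stave.py
```

```text
t33.55 tcp [0.5325 0.403  0.1389] yaw -8.33 w 0.0879 F [-1.   -0.14 -0.71] T [ 0.046 -0.001  0.003]
 turn(deg) [ 0.23 -0.52 -1.7 ]  then shift dx dy dz [  6.4 131.9   4.6]
scene 953 [542.2 406.5] [ 49.9 260.6] 82.32 z 0.0328
scene 69 [646.4 645.2] [31.4  8.3] 25.69 z 0.0398
side 1436 [540.1 405.9] [ 50.5 254.4] 82.45 z 0.034
```

>>> play_rows --motion '[{"fingers": 1,"dx": 4,"dy": 0,"dz": 2,"rx": 0.2,"ry": -0.5,"rz": -1.7},{"fingers": 1,"dx": 0,"dy": 35,"dz": 0,"rx": 0,"ry": 0,"rz": 0},{"fingers": 1,"dx": 0,"dy": 30,"dz": 0,"rx": 0,"ry": 0,"rz": 0},{"fingers": 1,"dx": 0,"dy": 15,"dz": 0,"rx": 0,"ry": 0,"rz": 0},{"fingers": 1,"dx": 0,"dy": 0,"dz": 0,"rx": 0,"ry": 0,"rz": 0}]' --newtons 60

```text
time: 34.28
tcp_pos: [0.5376, 0.3998, 0.0543]
tcp_rot: [[0.991, 0.002, 0.137], [-0.137, -0.003, 0.991], [0.003, -1.0, -0.002]]
force: [1.2, -0.8, 0.2]
gripper_width: 0.0881
```

```bash
python3 go.py .540 .4064 .007 -7.7
python3 - <<'E'
from h import *
snap('wrist','w3.png',sc=1.2);snap('side')
E
python3 stave.py
```

```text
t34.27 tcp [0.5376 0.3998 0.0543] yaw -7.89 w 0.0881 F [ 1.19 -0.8   0.17] T [ 0.103 -0.023  0.011]
 turn(deg) [ 0.13 -0.19  0.15]  then shift dx dy dz [ 1.5 47.3  6.9]
scene 953 [542.2 406.5] [ 49.9 260.6] 82.32 z 0.0328
scene 69 [646.4 645.2] [31.4  8.3] 25.69 z 0.0398
side 577 [625.7 395. ] [49.1 81.3] 82.33 z 0.0343
side 121 [558.4 391.1] [22.5 30.3] 82.3 z 0.0342
side 911 [469.5 415.7] [ 49.9 112. ] 82.27 z 0.0339
```

View pics/w3.png

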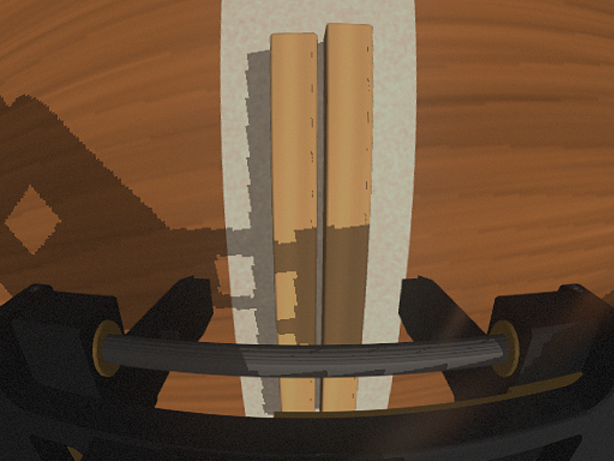

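The wrist view shows the two staves (x≈295 and 348 px, with a gap of about 4 mm) inside the open fingers (210 and 400). I'll shift +7 mm, go down and close.

>>> play_rows --motion '[{"fingers": 1,"dx": 1.5,"dy": 0,"dz": 6,"rx": 0,"ry": 0,"rz": 0},{"fingers": 1,"dx": 0,"dy": 20,"dz": 1,"rx": 0,"ry": 0,"rz": 0},{"fingers": 1,"dx": 0,"dy": 20,"dz": 0,"rx": 0,"ry": 0,"rz": 0},{"fingers": 1,"dx": 0,"dy": 7,"dz": 0,"rx": 0,"ry": 0,"rz": 0},{"fingers": 1,"dx": 0,"dy": 0,"dz": 0,"rx": 0,"ry": 0,"rz": 0}]' --newtons 40

```text
time: 35.0
tcp_pos: [0.5416, 0.4079, 0.0068]
tcp_rot: [[0.991, 0.007, 0.137], [-0.137, -0.001, 0.991], [0.007, -1.0, 0.0]]
force: [-0.2, 0.0, 1.2]
gripper_width: 0.0883
```

```bash
python3 go.py .540 .4064 .006 -7.7
```

```text
t35.00 tcp [0.5416 0.4079 0.0068] yaw -7.87 w 0.0883 F [-0.15  0.02  1.23] T [0.011 0.042 0.046]
 turn(deg) [-0.02 -0.17  0.37]  then shift dx dy dz [-1.4  0.8 -1.7]
```

>>> play_rows --motion '[{"fingers": 0,"dx": -1,"dy": 1,"dz": -1,"rx": 0,"ry": 0,"rz": 0.4},{"fingers": 0,"dx": 0,"dy": 0,"dz": 0,"rx": 0,"ry": 0,"rz": 0},{"fingers": 0,"dx": 0,"dy": 0,"dz": 0,"rx": 0,"ry": 0,"rz": 0},{"fingers": 0,"dx": 0,"dy": 0,"dz": 0,"rx": 0,"ry": 0,"rz": 0},{"fingers": 0,"dx": 0,"dy": 0,"dz": 0,"rx": 0,"ry": 0,"rz": 0},{"fingers": 0,"dx": 0,"dy": 0,"dz": 0,"rx": 0,"ry": 0,"rz": 0}]' --newtons 55

```text
time: 35.75
tcp_pos: [0.5411, 0.4072, 0.0072]
tcp_rot: [[0.991, 0.001, 0.137], [-0.137, 0.002, 0.991], [0.001, -1.0, 0.002]]
force: [0.5, -0.3, -0.6]
gripper_width: 0.0437
```

```bash
python3 go.py .540 .4064 .006 -7.7
```

```text
t35.75 tcp [0.5411 0.4072 0.0072] yaw -7.87 w 0.0437 F [ 0.47 -0.32 -0.58] T [ 0.029 -0.072  0.014]
 turn(deg) [-0.1  -0.17  0.06]  then shift dx dy dz [-1.   1.2 -1. ]
```

>>> play_rows --motion '[{"fingers": 0,"dx": 0,"dy": -15,"dz": 0,"rx": 0,"ry": 0,"rz": 0},{"fingers": 0,"dx": 0,"dy": -35,"dz": 0,"rx": 0,"ry": 0,"rz": 0},{"fingers": 0,"dx": 0,"dy": -35,"dz": 0,"rx": 0,"ry": 4,"rz": 0},{"fingers": 0,"dx": 0,"dy": -30,"dz": 0,"rx": 0,"ry": 8,"rz": 0},{"fingers": 0,"dx": 0,"dy": -15,"dz": 0,"rx": 0,"ry": 10,"rz": 0},{"fingers": 0,"dx": 0,"dy": 0,"dz": 0,"rx": 0,"ry": 10,"rz": 0},{"fingers": 0,"dx": 0,"dy": 0,"dz": 0,"rx": 0,"ry": 10,"rz": 0},{"fingers": 0,"dx": 0,"dy": 0,"dz": 0,"rx": 0,"ry": 10,"rz": 0},{"fingers": 0,"dx": 0,"dy": 0,"dz": 0,"rx": 0,"ry": 10,"rz": 0},{"fingers": 0,"dx": 0,"dy": 0,"dz": 0,"rx": 0,"ry": 10,"rz": 0},{"fingers": 0,"dx": 0,"dy": 0,"dz": 0,"rx": 0,"ry": 8,"rz": 0},{"fingers": 0,"dx": 0,"dy": 0,"dz": 0,"rx": 0,"ry": 5,"rz": 0}]' --newtons 55

```text
time: 37.25
tcp_pos: [0.54, 0.4068, 0.1517]
tcp_rot: [[-0.099, 0.005, 0.995], [-0.995, 0.003, -0.099], [-0.004, -1.0, 0.005]]
force: [-0.3, -0.1, -2.2]
gripper_width: 0.0436
```

```bash
python3 go.py .4591 -.2159 .13 -94.26
python3 - <<'E'
from h import *
snap('scene');snap('side')
import stave
stave.st(.1,.2,(.3,.75,.2,.65))
print(ctrl.get_obs()['joints'].round(2))
E
```

```text
t37.25 tcp [0.54   0.4068 0.1517] yaw -95.68 w 0.0436 F [-0.28 -0.1  -2.21] T [-0.057  0.113 -0.004]
 turn(deg) [-0.26 -1.42 -0.22]  then shift dx dy dz [627.   21.7 -34.4]
scene 1477 [549.5 407.3] [256.6  67.7] 84.45 z 0.1769
side 1385 [547.2 470.6] [ 57.4 126.9] 1.11 z 0.1791
[0.47 0.72 1.1  0.   1.32 0.57]
```

>>> play_rows --motion '[{"fingers": 0,"dx": 20,"dy": 0,"dz": 0,"rx": 0,"ry": -1.4,"rz": 0},{"fingers": 0,"dx": 45,"dy": 0,"dz": -3,"rx": 0,"ry": 0,"rz": 0},{"fingers": 0,"dx": 55,"dy": 0,"dz": -3,"rx": 0,"ry": 0,"rz": 0},{"fingers": 0,"dx": 58,"dy": 0,"dz": -4,"rx": 0,"ry": 0,"rz": 0},{"fingers": 0,"dx": 58,"dy": 0,"dz": -4,"rx": 0,"ry": 0,"rz": 0},{"fingers": 0,"dx": 58,"dy": 0,"dz": -4,"rx": 0,"ry": 0,"rz": 0},{"fingers": 0,"dx": 58,"dy": 0,"dz": -4,"rx": 0,"ry": 0,"rz": 0},{"fingers": 0,"dx": 58,"dy": 0,"dz": -4,"rx": 0,"ry": 0,"rz": 0},{"fingers": 0,"dx": 58,"dy": 0,"dz": -4,"rx": 0,"ry": 0,"rz": 0},{"fingers": 0,"dx": 50,"dy": 0,"dz": -4,"rx": 0,"ry": 0,"rz": 0},{"fingers": 0,"dx": 40,"dy": 0,"dz": 0,"rx": 0,"ry": 0,"rz": 0},{"fingers": 0,"dx": 20,"dy": 0,"dz": 0,"rx": 0,"ry": 0,"rz": 0}]' --newtons 55

```text
time: 38.85
tcp_pos: [0.4701, -0.1853, 0.156]
tcp_rot: [[-0.039, 0.016, 0.999], [-0.999, 0.002, -0.039], [-0.002, -1.0, 0.015]]
force: [-0.4, 0.3, -2.7]
gripper_width: 0.0436
```

```bash
python3 go.py .4591 -.2159 .13 -94.26
```

```text
t38.85 tcp [ 0.4701 -0.1853  0.156 ] yaw -92.24 w 0.0436 F [-0.36  0.34 -2.74] T [-0.107  0.058 -0.007]
 turn(deg) [-0.89  2.02 -0.14]  then shift dx dy dz [31.3 26.  -8.7]
```

>>> play_rows --motion '[{"fingers": 0,"dx": 15,"dy": 0,"dz": -4,"rx": -0.9,"ry": 2,"rz": -0.1},{"fingers": 0,"dx": 13,"dy": 15,"dz": -4,"rx": 0,"ry": 0,"rz": 0},{"fingers": 0,"dx": 0,"dy": 10,"dz": 0,"rx": 0,"ry": 0,"rz": 0},{"fingers": 0,"dx": 0,"dy": 0,"dz": 0,"rx": 0,"ry": 0,"rz": 0},{"fingers": 0,"dx": 0,"dy": 0,"dz": 0,"rx": 0,"ry": 0,"rz": 0}]' --newtons 55

```text
time: 39.48
tcp_pos: [0.4597, -0.2132, 0.1293]
tcp_rot: [[-0.073, -0.002, 0.997], [-0.997, 0.001, -0.073], [-0.001, -1.0, -0.002]]
force: [-0.2, -0.4, -2.0]
gripper_width: 0.0435
```

```bash
python3 go.py .4591 -.2159 .055 -94.26
python3 - <<'E'
from h import *
a=snap('scene')['frame'];b=snap('side')['frame']
im=np.hstack([cv2.resize(a[130:250,110:280],(425,300),interpolation=2),cv2.resize(b[100:240,210:370],(343,300),interpolation=2)])[:,:,::-1]
cv2.imwrite('pics/p1.png',im)
import stave
stave.st(.14,.17,(.3,.6,-.4,-.05))
E
```

```text
t39.48 tcp [ 0.4597 -0.2132  0.1293] yaw -94.17 w 0.0435 F [-0.22 -0.37 -2.02] T [-0.056  0.013  0.056]
 turn(deg) [ 0.11  0.09 -0.07]  then shift dx dy dz [ 2.7 74.3 -0.4]
scene 836 [ 469.2 -212.4] [255.5  65.3] 85.94 z 0.1547
side 621 [ 459.  -167.6] [ 73.5 164.4] 3.19 z 0.157
```

View pics/p1.png

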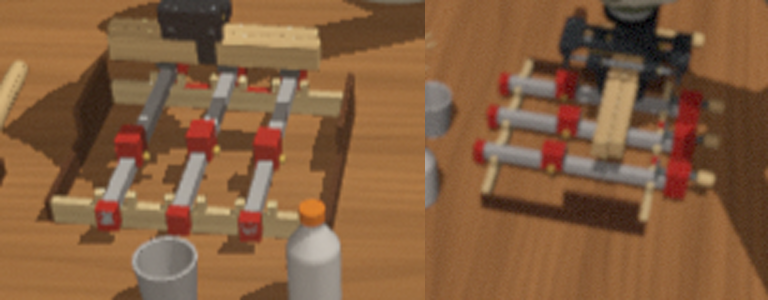

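The staves hang level, square to the bars, between the heads and the jaws (left view at y≈45, right view at x≈615). I'll lower them.

>>> play_rows --motion '[{"fingers": 0,"dx": 2.5,"dy": 20,"dz": 0,"rx": 0,"ry": 0,"rz": 0},{"fingers": 0,"dx": 0,"dy": 25,"dz": 0,"rx": 0,"ry": 0,"rz": 0},{"fingers": 0,"dx": 0,"dy": 18,"dz": 0,"rx": 0,"ry": 0,"rz": 0},{"fingers": 0,"dx": 0,"dy": 6,"dz": 0,"rx": 0,"ry": 0,"rz": 0},{"fingers": 0,"dx": 0,"dy": 0,"dz": 0,"rx": 0,"ry": 0,"rz": 0}]' --newtons 55

```text
time: 40.2
tcp_pos: [0.4611, -0.2156, 0.0608]
tcp_rot: [[-0.071, 0.002, 0.998], [-0.998, -0.002, -0.071], [0.002, -1.0, 0.002]]
force: [0.5, 0.6, -2.8]
gripper_width: 0.0435
```

```bash
python3 go.py .4591 -.2159 .0545 -94.26
```

```text
t40.20 tcp [ 0.4611 -0.2156  0.0608] yaw -94.04 w 0.0435 F [ 0.5   0.55 -2.77] T [-0.013  0.117 -0.029]
 turn(deg) [-0.14  0.22  0.09]  then shift dx dy dz [ 0.4  6.3 -2. ]
```

>>> play_rows --motion '[{"fingers": 0,"dx": 0,"dy": 3,"dz": -2,"rx": 0,"ry": 0.2,"rz": 0},{"fingers": 0,"dx": 0,"dy": 2,"dz": 0,"rx": 0,"ry": 0,"rz": 0},{"fingers": 0,"dx": 0,"dy": 1.5,"dz": 0,"rx": 0,"ry": 0,"rz": 0},{"fingers": 0,"dx": 0,"dy": 0,"dz": 0,"rx": 0,"ry": 0,"rz": 0}]' --newtons 20

```text
time: 40.7
tcp_pos: [0.4597, -0.2159, 0.0555]
tcp_rot: [[-0.074, 0.005, 0.997], [-0.997, -0.004, -0.074], [0.003, -1.0, 0.005]]
force: [-0.8, -0.3, -1.8]
gripper_width: 0.0438
```

```bash
python3 go.py .4591 -.2159 .0545 -94.26; python3 -c "
from h import *
snap('scene');snap('side')
import stave
stave.st(.065,.1,(.42,.5,-.4,-.05))"
```

```text
t40.70 tcp [ 0.4597 -0.2159  0.0555] yaw -94.25 w 0.0438 F [-0.8  -0.35 -1.77] T [-0.043  0.125 -0.035]
 turn(deg) [-0.28  0.01  0.19]  then shift dx dy dz [ 0.   1.  -0.6]
scene 55 [ 460.7 -373. ] [12.1 78.1] 86.05 z 0.0702
scene 788 [ 467.7 -214. ] [254.5  62.8] 85.76 z 0.0808
scene 43 [461.2 -54.8] [ 8.1 78.1] 85.36 z 0.0705
side 586 [ 458.4 -167.8] [ 72.8 157.6] 3.0 z 0.0832
side 79 [459.8 -55.7] [10.6 79.6] 87.31 z 0.0717
```

>>> play_rows --motion '[{"fingers": 0,"dx": 0,"dy": 1.5,"dz": 0,"rx": -0.2,"ry": 0,"rz": 0.2},{"fingers": 0,"dx": 0,"dy": 1,"dz": 0,"rx": 0,"ry": 0,"rz": 0}]' --newtons 20

```text
time: 41.05
tcp_pos: [0.4601, -0.2161, 0.0551]
tcp_rot: [[-0.074, 0.002, 0.997], [-0.997, -0.0, -0.074], [0.0, -1.0, 0.002]]
force: [-3.3, 2.2, 10.9]
gripper_width: 0.0438
```

On the bars. I'll open slightly and rise straight up.

>>> play_rows --motion '[{"fingers": 0,"dx": 0,"dy": -0.5,"dz": 0,"rx": 0,"ry": 0,"rz": 0},{"fingers": 0.52,"dx": 0,"dy": 0,"dz": 0,"rx": 0,"ry": 0,"rz": 0},{"fingers": 0.56,"dx": 0,"dy": 0,"dz": 0,"rx": 0,"ry": 0,"rz": 0},{"fingers": 0.62,"dx": 0,"dy": 0,"dz": 0,"rx": 0,"ry": 0,"rz": 0},{"fingers": 0.62,"dx": 0,"dy": 0,"dz": 0,"rx": 0,"ry": 0,"rz": 0},{"fingers": 0.62,"dx": 0,"dy": -10,"dz": 0,"rx": 0,"ry": 0,"rz": 0},{"fingers": 0.62,"dx": 0,"dy": -20,"dz": 0,"rx": 0,"ry": 0,"rz": 0},{"fingers": 0.62,"dx": 0,"dy": -40,"dz": 0,"rx": 0,"ry": 0,"rz": 0},{"fingers": 0.62,"dx": 0,"dy": -50,"dz": 0,"rx": 0,"ry": 0,"rz": 0},{"fingers": 0.62,"dx": 0,"dy": -50,"dz": 0,"rx": 0,"ry": 0,"rz": 0},{"fingers": 0.62,"dx": 0,"dy": 0,"dz": 0,"rx": 0,"ry": 0,"rz": 0}]' --newtons 20

```text
time: 42.42
tcp_pos: [0.4598, -0.2162, 0.2346]
tcp_rot: [[-0.074, 0.004, 0.997], [-0.997, -0.002, -0.074], [0.002, -1.0, 0.005]]
force: [-0.6, 0.1, -0.5]
gripper_width: 0.0549
```

```bash
python3 go.py .4591 -.2159 .2 -94.26
python3 - <<'E'
from h import *
a=snap('scene')['frame'];b=snap('side')['frame'];w=snap('wrist')['frame']
im=np.hstack([cv2.resize(a[130:260,110:280],(392,300),interpolation=2),cv2.resize(b[100:240,210:370],(343,300),interpolation=2)])
W=cv2.resize(w,(400,300)); im=np.vstack([im,np.hstack([W,np.zeros((300,335,3),np.uint8)])])[:,:,::-1]
cv2.imwrite('pics/p2.png',im)
import stave
stave.st(.076,.1,(.40,.52,-.4,-.05))
E
python3 incr.py .02 -.12 .12
```

```text
t42.42 tcp [ 0.4598 -0.2162  0.2346] yaw -94.23 w 0.0549 F [-0.58  0.14 -0.48] T [-0.026  0.09  -0.006]
 turn(deg) [-0.26  0.03  0.11]  then shift dx dy dz [-0.2 34.6 -0.7]
scene 758 [ 460.  -214.3] [254.6  56.7] 86.77 z 0.0804
side 721 [ 461.4 -214.6] [256.3  44.4] 85.77 z 0.0823
scene 104 [-142.7  -80.4   72.4]
scene 104 [-143.1   -1.1   72.6]
scene 90 [-141.6   78.3   72.7]
scene 142 [40.5 -1.7 72.2]
scene 152 [ 59.6 -80.5  72.3]
scene 136 [49.3 78.9 72.6]
scene 86 [164.8 -80.   50.8]
scene 80 [163.4  -1.3  50.1]
scene 82 [164.9  79.5  51. ]
side 112 [ 56.4 -77.8  74.2]
side 42 [162.1 -75.9  52.3]
side 514 [-146.4    9.4   74.3]
side 40 [161.1   3.1  53.4]
side 122 [36.7  1.4 74.6]
side 39 [162.7  84.1  51.9]
side 123 [43.7 81.7 74.1]
```

View pics/p2.png

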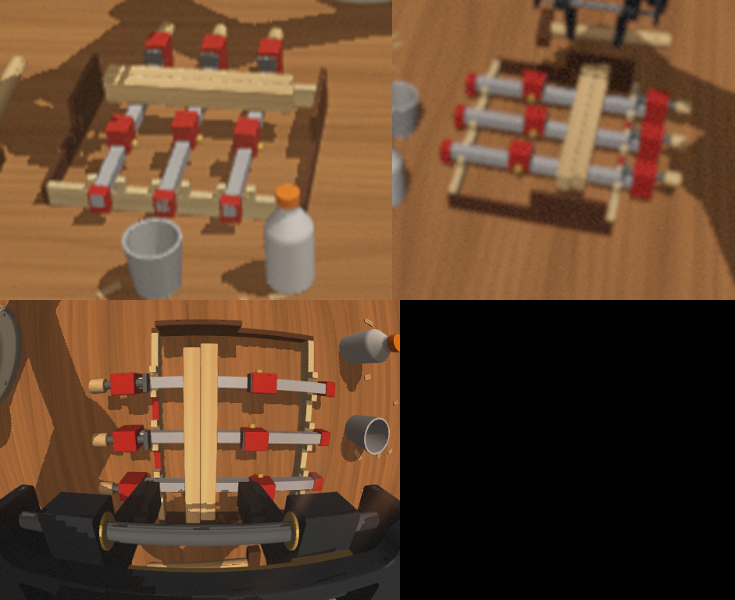

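All three cramps are in and the two staves touch side by side across the bars (wrist view x≈200, heads left, jaws right). The glue and cup are untouched.

```bash
python3 -c "
from rig import ctrl
print(ctrl.job_done())"
```

```text
the job is handed in; nothing more can be done
None
```

The glue-up is set and handed in at about 42 s. There were three cramps, and all of them are in the cradle with both staves laid across the bars. No verdict is reported back.

- **Cramps:** I filled the right notch first, then the left, then the middle. Each got a lift of about 2 cm, was set down and gripped again at its balance point. I moved the grip 40 mm toward the head on the first, and 23 mm and 31 mm toward the tail on the other two. Then I raised and carried each one level. The scene camera shows the head and jaw tops at about 72 mm, as expected when seated. The bars read at y ≈ −80, −1 and +79 mm in the cradle's frame, and the heads are beyond the red-marked rail.
- **Staves:** I picked both up in one grasp, which closed the gap of about 4 mm between them. They now lie on edge and touching, with tops at about 80 mm, between the heads and the jaws. They are about 1 mm off centre across the cradle and aligned with it. One sits about 5 mm further along its length than the other, as it did at the start.
- **Bystanders:** the glue and the cup stand where they were. I did not measure the mallet at the end, but the arm never went near it.
- **Disagreements between checks:** the side camera reads 2–4 mm more in y and about 2 mm more in z than the scene camera. Seating the left cramp pressed through the grip with about 37 N before I eased off. The force and torque readings were noisy, so I averaged several for the second and third cramps' balance. The first rests on single readings plus the camera view.

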